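Sort three look-alike tuning weights by heft and press them home in the key rest

TASK

The three brass tuning weights look alike, but one is solid, one has a stone core and one is hollow: tell them apart by lifting them to feel their weight, and stand each fully down in its own socket of the jackfruit-wood rest - the solid one in the end socket beside the tuning fork, the stone-cored one in the middle, the hollow one in the end socket beside the gong. Press each weight down gently, sliding the stiff socket with it until the socket is flush with the top of the rest, with no hard shove, knock or drop, and let go. Leave the gong, the whetstone and the clay cup of wedges where they are.

Things in the scene. Friction and masses are not known exactly. Their poses are not given: they have to be found in the camera images.
- weight_1_center (a point): one of three outwardly identical brass weights: upright cylinder 36 mm in diameter, 62 mm high, foot bevelled 1.5 mm, standing on the board. One of the three is hollow (about 110 g), one stone-cored (250 g), one solid (440 g), each within 10 percent; which is which changes every time. Point: its centre, 31 mm above its foot; z is its axis, up.
- weight_2_center (a point): one of three outwardly identical brass weights: upright cylinder 36 mm in diameter, 62 mm high, foot bevelled 1.5 mm, standing on the board. One of the three is hollow (about 110 g), one stone-cored (250 g), one solid (440 g), each within 10 percent; which is which changes every time. Point: its centre, 31 mm above its foot; z is its axis, up.
- weight_3_center (a point): one of three outwardly identical brass weights: upright cylinder 36 mm in diameter, 62 mm high, foot bevelled 1.5 mm, standing on the board. One of the three is hollow (about 110 g), one stone-cored (250 g), one solid (440 g), each within 10 percent; which is which changes every time. Point: its centre, 31 mm above its foot; z is its axis, up.
- rest: fixed carved jackfruit-wood key rest, a block 86 mm (its x) by 285 mm (its y) and 40 mm high standing on the board, three square openings in a row along its y at +95, 0 and -95 mm each with a sliding socket that stays where it is left; a weight alone does not sink it. Origin: centre of its underside.
- socket_a: the end (rest's +y) sliding wooden socket: 54 x 54 mm, 24 mm high, round well in its top 39 mm in diameter, 18 mm deep to a grey felt pad (gives 1 mm per 7 N, at most 3 mm), edge bevelled 1.5 mm. Origin: centre of its underside; felt 6 mm, top 24 mm above it. Starts 6 to 14 mm proud; pressed down it slides with 6.5 N drag to a rigid stop where it is flush, its origin 16 mm above the rest's underside.
- socket_b: the middle sliding wooden socket: 54 x 54 mm, 24 mm high, round well in its top 39 mm in diameter, 18 mm deep to a grey felt pad (gives 1 mm per 7 N, at most 3 mm), edge bevelled 1.5 mm. Origin: centre of its underside; felt 6 mm, top 24 mm above it. Starts 6 to 14 mm proud; pressed down it slides with 6.5 N drag to a rigid stop where it is flush, its origin 16 mm above the rest's underside.
- socket_c: the other end (rest's -y) sliding wooden socket: 54 x 54 mm, 24 mm high, round well in its top 39 mm in diameter, 18 mm deep to a grey felt pad (gives 1 mm per 7 N, at most 3 mm), edge bevelled 1.5 mm. Origin: centre of its underside; felt 6 mm, top 24 mm above it. Starts 6 to 14 mm proud; pressed down it slides with 6.5 N drag to a rigid stop where it is flush, its origin 16 mm above the rest's underside.
- pad_a: grey felt pad, a disc 37 mm in diameter and 3 mm thick, at the bottom of the well of socket_a; it carries the weight. Origin: centre of its underside.
- pad_b: grey felt pad, a disc 37 mm in diameter and 3 mm thick, at the bottom of the well of socket_b; it carries the weight. Origin: centre of its underside.
- pad_c: grey felt pad, a disc 37 mm in diameter and 3 mm thick, at the bottom of the well of socket_c; it carries the weight. Origin: centre of its underside.
- fork_clip: dark wood block 50 x 40 x 30 mm, fixed, with a steel spring clip holding a brass two-tined tuning fork upright, 169 mm high in all; it stands 235 mm from the rest's centre beyond one end of the rest or the other. Origin: centre of its underside.
- gong: small bronze kempli gong with a central boss on a dark wood ring, 104 mm in diameter, 59 mm high, 0.9 kg, loose; it stands 235 mm from the rest's centre beyond the end opposite the fork. Origin: centre of its underside.
- whetstone: round grey whetstone lying flat, 80 mm in diameter, 26 mm high, loose. Origin: centre of its underside.
- clay_cup: clay cup holding brass wedges, 72 mm in diameter at the rim, 60 mm high (wedges to about 75 mm), loose. Origin: centre of its underside.
- board: worn rosewood board, fixed, 420 x 940 mm, 12 mm thick; its top, on which everything stands, is level and 12 mm above the table. Origin: centre of its underside.
There are look-alikes about, which are no part of the job. What is shaped like the part that bears weight_1_center but black is not meant.

How it is judged:
At the end, for the whole second after the job is handed in: Each socket holds one upright weight, its foot within 2 mm of the felt; all sockets flush with the rest within 1.8 mm; load on the felt beside the fork over 3.4 N (solid), in the middle 1.75 to 3.2 N (stone-cored), beside the gong 0.6 to 1.65 N (hollow) (((horizontal distance between weight_1_center and socket_a below 0.004 m and z of weight_1_center in the frame of socket_a between 0.034 and 0.039 m) or (horizontal distance between weight_1_center and socket_b below 0.004 m and z of weight_1_center in the frame of socket_b between 0.034 and 0.039 m) or (horizontal distance between weight_1_center and socket_c below 0.004 m and z of weight_1_center in the frame of socket_c between 0.034 and 0.039 m)) and ((horizontal distance between weight_2_center and socket_a below 0.004 m and z of weight_2_center in the frame of socket_a between 0.034 and 0.039 m) or (horizontal distance between weight_2_center and socket_b below 0.004 m and z of weight_2_center in the frame of socket_b between 0.034 and 0.039 m) or (horizontal distance between weight_2_center and socket_c below 0.004 m and z of weight_2_center in the frame of socket_c between 0.034 and 0.039 m)) and ((horizontal distance between weight_3_center and socket_a below 0.004 m and z of weight_3_center in the frame of socket_a between 0.034 and 0.039 m) or (horizontal distance between weight_3_center and socket_b below 0.004 m and z of weight_3_center in the frame of socket_b between 0.034 and 0.039 m) or (horizontal distance between weight_3_center and socket_c below 0.004 m and z of weight_3_center in the frame of socket_c between 0.034 and 0.039 m)) and angle between each of weight_1_center, weight_2_center, weight_3_center's own z axis and vertical below 0.1 rad and z of each of socket_a, socket_b, socket_c in the frame of rest below 0.0178 m and ((horizontal distance between fork_clip and socket_a below 0.2 m and contact force between anything else and pad_a above 3.4 N and contact force between anything else and pad_b between 1.75 and 3.2 N and contact force between anything else and pad_c between 0.6 and 1.65 N) or (horizontal distance between fork_clip and socket_c below 0.2 m and contact force between anything else and pad_c above 3.4 N and contact force between anything else and pad_b between 1.75 and 3.2 N and contact force between anything else and pad_a between 0.6 and 1.65 N))); the robot touches nothing.
It fails at once if a socket is pressed or struck with more than 35 N (contact force between anything else and socket_a above 35 N or contact force between anything else and socket_b above 35 N or contact force between anything else and socket_c above 35 N).
It fails at once if the gong is moved more than 15 mm (distance of gong from where it was at the start of the episode above 0.015 m).
It fails at once if the whetstone is moved more than 15 mm (distance of whetstone from where it was at the start of the episode above 0.015 m).
It fails at once if the clay cup is moved more than 15 mm (distance of clay_cup from where it was at the start of the episode above 0.015 m).
It also fails if it takes over 64 s, if anything falls off the work surface, if the arm or the gripper's body presses on something with over 40 N, if the wrist force passes 120 N, or if a joint passes its speed limit or range.

ROBOT

A 7-joint arm with a two-finger parallel gripper is mounted at the origin on the work surface. World frame = base frame: x ahead of the robot, y to its left, z up, the work surface at z = 0. Lengths are in m, angles in rad, forces in N, time in s.
With the tool pointing down it reaches from about 0.425 to 0.95 m from the base axis. Payload 16.7 kg.
Tool frame: the origin (TCP) lies midway between the tips of the shut fingers; the grasp point (between the pads) lies 19 mm behind it (ctrl.grasp_offset is the distance from the TCP to the grasp point, in m); x points along the fingers, y is the direction in which the jaws open and shut, and the axes are right-handed (so a half turn about x gives the same grasp; the last joint's range is limited). The gripper opens to 94 mm and grips with 3 to 60 N. Pads are 16 mm wide; open, the fingers measure 119 mm over their backs; the gripper's body (75 mm by 177 mm) begins 78 mm behind the grasp point.
Start: joints at [-1.395, 0.426, 0.074, 1.606, -0.034, 1.111, -0.067], TCP at [0.215, 0.64, 0.205] pointing down, gripper open.
Joint ranges: [-2.85, 2.85], [-0.5, 2.14], [-1.23, 1.37], [0.21, 2.46], [-1.02, 4.16], [0.16, 2.05], [-2.73, 2.73]. Speed limits (rad/s): [1.89, 1.89, 2.39, 2.39, 3.01, 3.01, 3.01].

INTERFACE

Orientations are given as a unit quaternion [w, x, y, z].
In Python, from rig import telemetry, vision, ctrl, finder gives the robot as it stands.
- The arm moves only by the tool play_rows, never from a script. Its argument "targets" is a list of rows, each an object with "dp": the shift along the tool's x, y, z in cm, a list of three; "rotation": the turn, a rotation vector about the tool's x, y, z in rad, a list of three. A call has 1 to 8 rows; each row shifts and turns the pose as measured when the row begins, along the tool's axes as they then stand; what a row does not reach is not made up. A row lasts 1/12 s, in which the tool goes at most 41.7 mm and 7.16 degrees, less where a joint would pass 70% of its speed; a pose out of reach is approached as far as the arm can. A call is refused whole if a number of a shift passes 4.17 or a number of a turn 0.125, either way. A call with a gripper value outside its range is refused whole. "gripper" is the finger opening in cm, from 0 to 9.4, set as the call begins (left out, the last holds). The fingers move at their own pace and stop on an object; the grip force is fixed at half the most. Time passes only in rows, so rows that do not move let the fingers close. It gives the time, the measured TCP pose, the force and the opening at its end, in the units of the state.
- telemetry.read_state(): the state, without advancing time (a new reading comes with each control period).
- vision.read_camera(name): name is "side" or "top"; returns the picture (420x560x3 uint8, red, green, blue); there is no depth.
- vision.camera_info(name): a dict with "fx", "fy", "cx", "cy" (pixels), "world_from_camera" (4x4, takes a point from camera to world coordinates). Camera axes: x right, y down, z forward; pixel columns grow to the right and rows downward; lengths in m; the calibration is good to about 2 mm. A picture is of the moment at which its call begins. camera_info takes no time and is no camera call.
- ctrl.hand_in(): hands the job in, once; it reports no verdict.
Trained networks look in the newest picture that a camera, given by its name, has taken for a name from the list of things; names that differ only in an ending like _2 or _b are one class to them, and where a whole thing is asked for, a point or a joint stands for the part that bears it (a point fixed in the world has none). Each returns a list of dicts, best first, with "score" (0 to 1); they miss things now and then, are a little off and sometimes report something else, mostly with a low value. They report only what shows in the picture. A call takes as long as a camera call. They do not tell look-alikes from the thing itself.
- finder.masks_of(camera, name): "region" (420x560 bool, what is visible of it) and "bbox" ([left, top, width, height] in pixels, round what is visible of it).
The state is a dict: "t": time; "qpos": joint angles; "qvel": joint speeds; "effort": joint torques, N m; "tool_pos": TCP position; "orientation": TCP orientation; "force": force on the tool from outside, world axes, zero at the start; "ft_torque": the same for the moment, N m; "opening": finger opening in m.
Only numpy, scipy, OpenCV 4.12 (cv2) and the standard library are available. Lean on these libraries where they do the work, as an engineer would, in place of code of your own. Each camera call takes 0.05 s, during which the arm holds its last target.

## Working session

There is one attempt and no reset: what is moved stays moved. The work goes in short steps, Python scripts to look and compute and a tool call to move; the robot and the scene stay as the last step left them, time stands still between calls to the robot, and variables do not carry over. Pictures are saved under pics/ and viewed, and the job is handed in when it is done.

Besides the shell and the picture viewer there is one more tool, called after "Emit:" by a JSON object that holds its "op" and its "data". play_rows: Moves the arm, as the interface text tells. Its arguments: {"type":"object","properties":{"targets":{"type":"array"},"gripper":{"type":"number"}},"required":["targets"]}

```bash
ls; mkdir -p pics
python3 - <<'E'
from rig import telemetry, vision, ctrl, finder
import cv2, numpy as np
s=telemetry.read_state(); print({k:np.round(v,3) for k,v in s.items()}, ctrl.grasp_offset)
for c in ["side","top"]:
    im=vision.read_camera(c); cv2.imwrite(f"pics/{c}0.png",im[:,:,::-1]); 
    i=vision.camera_info(c); print(c,i["fx"],i["fy"],i["cx"],i["cy"],np.round(i["world_from_camera"],4).tolist())
E
```

```text
pics
{'t': np.float64(0.0), 'qpos': array([-1.396,  0.427,  0.074,  1.607, -0.034,  1.111, -0.067]), 'qvel': array([-0.001, -0.001,  0.002, -0.001,  0.   ,  0.001, -0.001]), 'effort': array([ 1.0000e-03, -9.3585e+01,  3.6680e+00, -4.5416e+01, -4.9000e-02,
        2.0000e-02,  0.0000e+00]), 'tool_pos': array([0.215, 0.639, 0.205]), 'orientation': array([ 0.698,  0.114,  0.698, -0.115]), 'force': array([-0.534,  0.026,  0.445]), 'ft_torque': array([ 0.01 , -0.065, -0.015]), 'opening': np.float64(0.094)} 0.0188
side 389.80325338290163 389.80325338290163 281.49128324149706 199.61579953759755 [[-0.9645, -0.1889, 0.1847, 0.2816], [-0.2637, 0.7321, -0.6281, 0.5205], [-0.0166, -0.6545, -0.7559, 0.699], [0.0, 0.0, 0.0, 1.0]]
top 539.0376868845584 539.0376868845584 270.94197949420425 201.65822758119617 [[0.0018, -0.9821, 0.1886, 0.2347], [-1.0, -0.0019, -0.0002, 0.0111], [0.0006, -0.1886, -0.9821, 1.2269], [0.0, 0.0, 0.0, 1.0]]
```

View pics/side0.png

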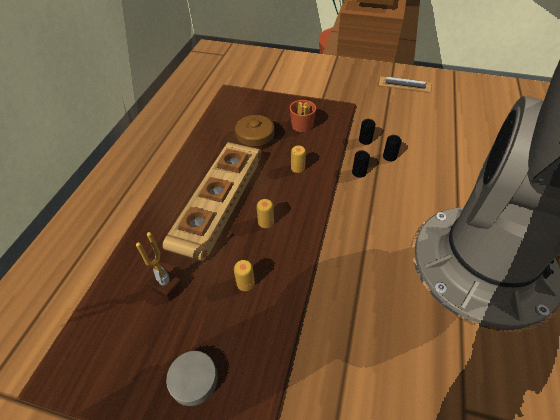

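View pics/top0.png

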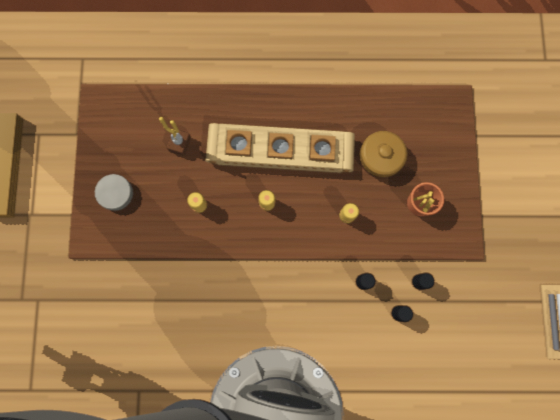

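```bash
cat > h.py <<'E'
from rig import telemetry, vision, ctrl, finder
import cv2, numpy as np
from scipy.optimize import least_squares
from scipy.spatial.transform import Rotation as R
def proj(c,P):
    i=vision.camera_info(c); T=np.linalg.inv(np.array(i["world_from_camera"]))
    p=np.atleast_2d(P)@T[:3,:3].T+T[:3,3]
    return np.c_[i["fx"]*p[:,0]/p[:,2]+i["cx"], i["fy"]*p[:,1]/p[:,2]+i["cy"]]
def back(c,uv,z):
    i=vision.camera_info(c); W=np.array(i["world_from_camera"])
    d=W[:3,:3]@np.array([(uv[0]-i["cx"])/i["fx"],(uv[1]-i["cy"])/i["fy"],1]); o=W[:3,3]
    return o+d*(z-o[2])/d[2]
def hullc(c,P):
    h=cv2.convexHull((proj(c,P)*16).astype(np.float32)); m=cv2.moments(h); return np.array([m['m10'],m['m01']])/m['m00']/16
def cyl(x,y,z0,z1,r):
    a=np.linspace(0,2*np.pi,48,endpoint=False)
    return np.vstack([np.c_[x+r*np.cos(a),y+r*np.sin(a),np.full(48,z)] for z in (z0,z1)])
def cen(m):
    v,u=np.nonzero(m); return np.array([u.mean(),v.mean()])
E
python3 - <<'E'
from h import *
import pickle
vision.read_camera("top");vision.read_camera("side")
D={}
for n in ["weight_1_center","rest","socket_a","pad_a","fork_clip","gong","whetstone","clay_cup"]:
    for c in ["top","side"]:
        r=finder.masks_of(c,n); D[c,n]=r
        print(n,c,[(round(float(d["score"]),2),list(map(int,d["bbox"])),np.round(cen(d["region"]),1).tolist(),int(d["region"].sum())) for d in r])
pickle.dump(D,open("D.pkl","wb"))
print(telemetry.read_state()["t"])
E
```

```text
weight_1_center top [(0.66, [392, 303, 21, 16], [401.3, 312.7], 316), (0.63, [411, 273, 23, 17], [422.3, 280.6], 327), (0.51, [337, 200, 19, 19], [348.4, 212.5], 296)]
weight_1_center side [(0.72, [349, 150, 19, 23], [360.3, 163.1], 381), (0.67, [383, 133, 19, 28], [391.6, 147.4], 370), (0.59, [291, 144, 17, 27], [297.8, 158.6], 360), (0.57, [18, 84, 339, 335], [204.4, 281.1], 54507), (0.55, [357, 119, 16, 27], [366.5, 131.8], 304), (0.51, [210, 186, 12, 7], [215.8, 189.8], 90), (0.42, [202, 176, 28, 26], [215.6, 189.1], 550)]
rest top [(0.65, [202, 122, 153, 49], [280.5, 147.8], 5926)]
rest side [(0.62, [165, 141, 92, 122], [212.4, 202.4], 5229)]
socket_a top [(0.88, [269, 131, 23, 27], [279.4, 145.4], 615), (0.69, [308, 136, 26, 25], [321.7, 147.7], 638), (0.62, [226, 129, 26, 26], [237.8, 142.6], 613), (0.2, [94, 177, 39, 34], [113.2, 192.0], 1039)]
socket_a side [(0.64, [178, 210, 32, 23], [196.0, 220.7], 680)]
pad_a top [(0.6, [229, 135, 18, 15], [237.7, 143.0], 141), (0.56, [269, 139, 16, 12], [279.7, 145.9], 172), (0.56, [315, 139, 14, 16], [321.5, 147.8], 176), (0.27, [202, 122, 156, 48], [280.4, 147.7], 6109)]
pad_a side [(0.68, [190, 219, 14, 6], [196.7, 221.6], 98), (0.47, [230, 158, 5, 3], [233.4, 160.5], 15), (0.3, [16, 84, 338, 333], [204.5, 281.0], 54776)]
fork_clip top [(0.25, [269, 136, 18, 14], [279.2, 145.8], 190)]
fork_clip side [(0.79, [136, 231, 44, 69], [159.9, 272.7], 1154)]
gong top [(0.91, [357, 131, 50, 45], [382.0, 154.0], 1786)]
gong side [(0.8, [234, 113, 40, 37], [254.7, 131.5], 1092)]
whetstone top [(0.74, [94, 178, 36, 31], [113.1, 191.9], 1038)]
whetstone side [(0.93, [166, 350, 50, 55], [191.7, 378.2], 2111)]
clay_cup top [(0.97, [407, 183, 34, 29], [424.8, 199.2], 914), (0.53, [310, 133, 25, 29], [322.1, 147.7], 625), (0.29, [268, 132, 24, 28], [279.9, 145.4], 586)]
clay_cup side [(0.57, [289, 99, 27, 29], [302.3, 115.1], 700)]
1.0
```

Run:
```python
from h import *
T=cv2.imread("pics/top0.png");S=cv2.imread("pics/side0.png")
a=cv2.resize(T[110:240,180:380],None,fx=4,fy=4,interpolation=cv2.INTER_CUBIC);cv2.imwrite("pics/ct.png",a)
b=cv2.resize(S[125:305,130:330],None,fx=3.3,fy=3.3,interpolation=cv2.INTER_CUBIC);cv2.imwrite("pics/cs.png",b)
guess={"L":((197,203),(244,276)),"M":((267,200),(265,213)),"R":((349,213),(298,159))}
for k,(t,s) in guess.items():
    obs={}
    for c,im,g in (("top",T,t),("side",S,s)):
        hsv=cv2.cvtColor(im,cv2.COLOR_BGR2HSV).astype(int)
        m=((hsv[...,0]>15)&(hsv[...,0]<32)&(hsv[...,1]>150)&(hsv[...,2]>90)).astype(np.uint8)
        n,l,st,ce=cv2.connectedComponentsWithStats(m)
        lab=l[g[1],g[0]]
        obs[c]=ce[lab]; print(k,c,st[lab],ce[lab].round(1))
    f=lambda p,cs=("top","side"):np.concatenate([hullc(c,cyl(p[0],p[1],.012,.074,.018))-obs[c] for c in cs])
    x0=back("top",obs["top"],.043)[:2]
    for cs in (("top",),("side",),("top","side")):
        r=least_squares(f,x0,args=(cs,),diff_step=1e-3); print(k,cs,r.x.round(4),r.fun.round(1))
    for c in obs:
        q=proj(c,cyl(*r.x,.012,.074,.018)); print(c,"model bbox",q.min(0).round(1),q.max(0).round(1))
```

```text
L top [     0      0    560    420 232686] [278.9 210. ]
L side [233 260  21  31 433] [242.9 274.9]
L ('top',) [ 0.4425 -0.0069] [-0.  0.]
L ('side',) [0.4627 0.1783] [-0.  0.]
L ('top', 'side') [0.4613 0.0808] [-39.3  -8.4  16.1 -40.1]
top model bbox [230.6 191.2] [248.3 212.2]
side model bbox [249.1 219.1] [268.3 250.9]
M top [     0      0    560    420 232686] [278.9 210. ]
M side [256 199  18  29 387] [264.4 213. ]
M ('top',) [ 0.4425 -0.0069] [-0.  0.]
M ('side',) [0.4673 0.0225] [-0. -0.]
M ('top', 'side') [0.4563 0.0057] [-5.7 -6.1  7.1 -4.8]
top model bbox [265.  193.5] [281.6 214.4]
side model bbox [262.5 192.9] [280.  223.7]
R top [     0      0    560    420 232686] [278.9 210. ]
R side [291 145  15  28 321] [297.1 158.6]
R ('top',) [ 0.4425 -0.0069] [-0.  0.]
R ('side',) [ 0.4396 -0.1613] [-0.  0.]
R ('top', 'side') [ 0.4358 -0.0587] [23.3  3.  -9.1 30.3]
top model bbox [293.5 202.7] [311.2 223.3]
side model bbox [279.9 174. ] [296.1 204. ]
```

View pics/ct.png

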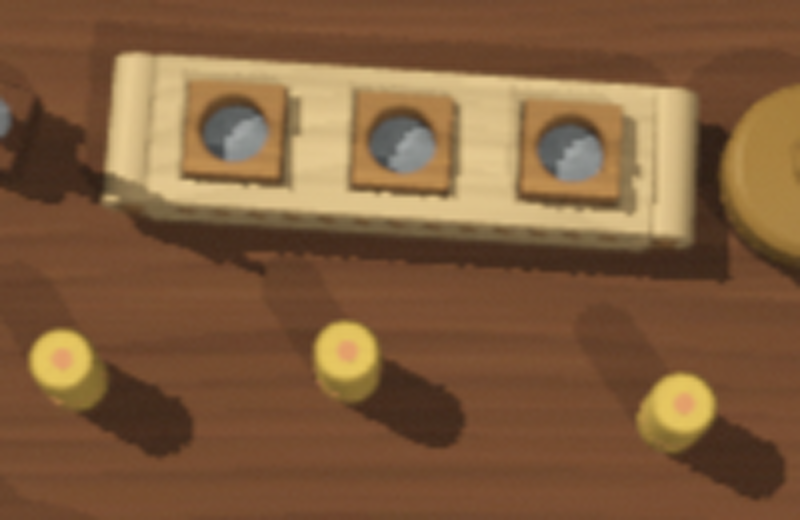

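View pics/cs.png

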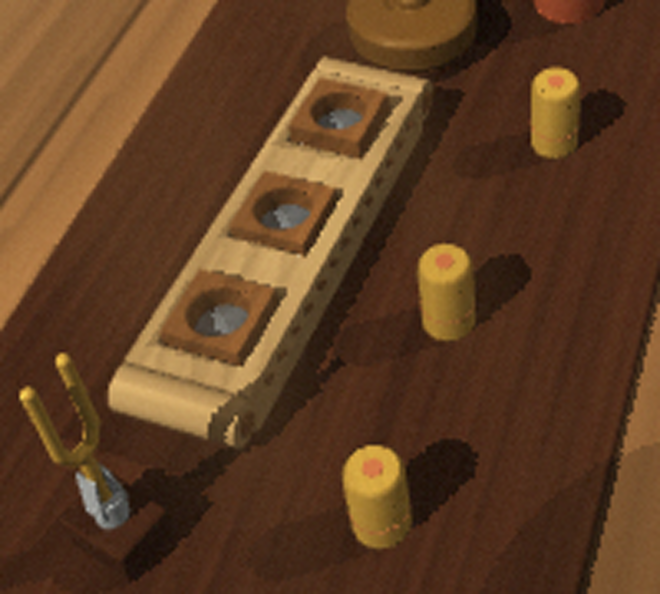

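Run:
```python
from h import *
T=cv2.imread("pics/top0.png");S=cv2.imread("pics/side0.png")
guess={"L":((195,200),(244,276)),"M":((267,198),(265,213)),"R":((350,211),(298,159))}
dots={"L":((195.5,199.5),(242.7,266.8)),"M":((266.5,198),(264.8,204.1)),"R":((350.8,210.8),(298.5,149.8))}
for k,(t,s) in guess.items():
    obs={}
    for c,im,g in (("top",T,t),("side",S,s)):
        b=im.astype(int); lo=np.array(g)-22
        sub=b[lo[1]:lo[1]+44,lo[0]:lo[0]+44]
        # brass: R-B large relative; board is dark
        m=((sub[...,1]>75)&(sub[...,2]-sub[...,0]>60)).astype(np.uint8)
        m=cv2.morphologyEx(m,cv2.MORPH_CLOSE,np.ones((5,5)))
        n,l,st,ce=cv2.connectedComponentsWithStats(m)
        lab=l[22,22]; obs[c]=ce[lab]+lo; print(k,c,st[lab][:2]+lo,st[lab][:2]+lo+st[lab][2:4]-1,st[lab][4])
    f=lambda p,cs=("top","side"):np.concatenate([hullc(c,cyl(p[0],p[1],.012,.074,.018))-obs[c] for c in cs])
    x0=back("top",obs["top"],.043)[:2]
    for cs in (("top",),("side",),("top","side")):
        r=least_squares(f,x0,args=(cs,),diff_step=1e-3); print(k,cs,r.x.round(4),r.fun.round(1))
    print("dots",[back(c,d,.074)[:2].round(4) for c,d in zip(("top","side"),dots[k])])
    for c in obs:
        q=proj(c,cyl(*r.x,.012,.074,.018)); print(c,"model bbox",q.min(0).round(1),q.max(0).round(1))
for n,(im,x0,y0) in {"a":(T,225,120),"b":(S,165,130)}.items():
    for j,(dx,dy,w,h) in enumerate([(0,0,120,50)] if n=="a" else [(0,0,90,120)]):
        o=cv2.resize(im[y0:y0+h,x0:x0+w],None,fx=800/w if n=="a" else 5,fy=800/w if n=="a" else 5,interpolation=cv2.INTER_CUBIC)
        cv2.imwrite(f"pics/z{n}.png",o)
```

```text
L top [173 178] [216 221] 1289
L side [234 260] [253 290] 447
L ('top',) [0.4642 0.1848] [0. 0.]
L ('side',) [0.4636 0.1773] [-0. -0.]
L ('top', 'side') [0.4635 0.1807] [ 1.8  0.3 -0.6  1.6]
dots [array([0.4605, 0.1753]), array([0.4605, 0.1776])]
top model bbox [184.8 190.1] [204.7 211.1]
side model bbox [230.8 259.5] [252.8 292.7]
M top [245 176] [288 219] 1146
M side [256 199] [272 227] 372
M ('top',) [0.4669 0.0212] [-0. -0.]
M ('side',) [0.4691 0.0215] [ 0. -0.]
M ('top', 'side') [0.468  0.0214] [-0.1 -0.5  0.5  0.1]
dots [array([0.4642, 0.0205]), array([0.4651, 0.022 ])]
top model bbox [257.9 188.2] [274.4 209.4]
side model bbox [255.  197.2] [273.  228.2]
R top [328 189] [371 232] 1285
R side [291 145] [305 172] 324
R ('top',) [ 0.4423 -0.1645] [0. 0.]
R ('side',) [ 0.4404 -0.1628] [-0.  0.]
R ('top', 'side') [ 0.4415 -0.164 ] [-0.2  0.3 -0.3 -0.4]
dots [array([ 0.4362, -0.1626]), array([ 0.4365, -0.1604])]
top model bbox [339.5 200.3] [359.7 221. ]
side model bbox [289.3 143.5] [304.4 172.2]
```

View pics/za.png

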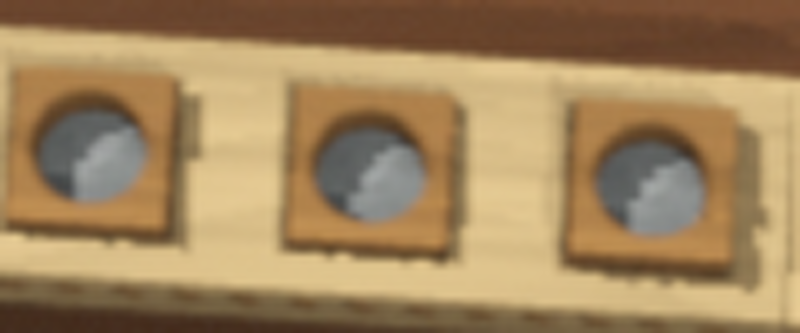

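View pics/zb.png

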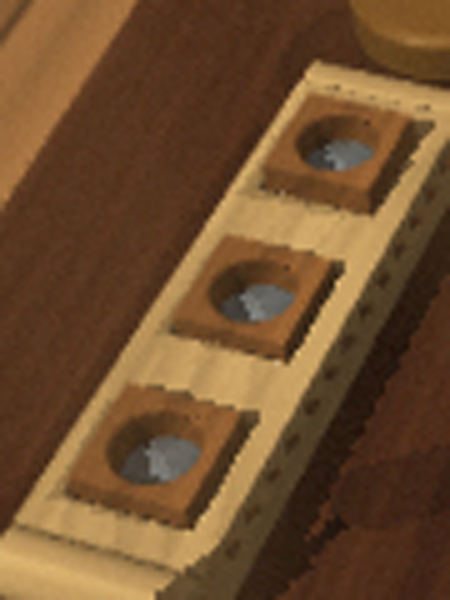

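```bash
cat > fit.py <<'E'
from h import *
# order per socket: (+x+y),(+x-y),(-x-y),(-x+y)
tp=[[(12,70),(178,76),(167,232),(7,220)],[(290,85),(457,97),(448,248),(285,240)],[(572,98),(738,112),(730,262),(566,255)]]
sd=[[(68,487),(130,387),(258,410),(195,510)],[(170,325),(222,238),(343,262),(283,345)],[(262,180),(310,97),(418,118),(365,197)]]
tp=(np.array(tp,float)+.5)/(800/120)-.5+[225,120]
sd=(np.array(sd,float)+.5)/5-.5+[165,130]
C=np.array([[1,1],[1,-1],[-1,-1],[-1,1]])*.027
def pts(p,k):
    x,y,ph=p[:3]; q=C+[0,[.095,0,-.095][k]]
    c,s=np.cos(ph),np.sin(ph)
    return np.c_[x+c*q[:,0]-s*q[:,1],y+s*q[:,0]+c*q[:,1],np.full(4,.052+p[3+k])]
def f(p,cs=("top","side")):
    return np.concatenate([(proj(c,pts(p,k))-(tp if c=="top" else sd)[k]).ravel() for c in cs for k in range(3)])
if __name__=="__main__":
    r=least_squares(f,[.56,0,0,.01,.01,.01],x_scale=.01,loss="soft_l1"); print(r.x.round(4)); print(f(r.x).reshape(-1,2).round(1).tolist())
    p=r.x; print("socket centers",[pts(p,k).mean(0).round(4).tolist() for k in range(3)])
    g=lambda q:f(np.r_[q,p[3:]],("top",)); print("top",least_squares(g,p[:3]).x.round(4)); g=lambda q:f(np.r_[q,p[3:]],("side",)); print("side",least_squares(g,p[:3]).x.round(4))
    c,s=np.cos(p[2]),np.sin(p[2])
    for cam,im in (("top","top0"),("side","side0")):
        I=cv2.imread(f"pics/{im}.png"); 
        O=(225,120,120,50) if cam=="top" else (165,130,90,120); sc=800/120 if cam=="top" else 5
        Z=cv2.resize(I[O[1]:O[1]+O[3],O[0]:O[0]+O[2]],None,fx=sc,fy=sc,interpolation=cv2.INTER_CUBIC)
        for k in range(3):
            P=pts(p,k); m=P.mean(0); a=np.linspace(0,6.28,40); circ=np.c_[m[0]+.0195*np.cos(a),m[1]+.0195*np.sin(a),np.full(40,m[2])]
            for Q in (P,circ): cv2.polylines(Z,[(((proj(cam,Q)-O[:2]+.5)*sc)-.5).astype(int)],True,(0,255,0),1)
        rc=np.array([[.043,.1425],[.043,-.1425],[-.043,-.1425],[-.043,.1425]]); Q=np.c_[p[0]+c*rc[:,0]-s*rc[:,1],p[1]+s*rc[:,0]+c*rc[:,1],np.full(4,.052)]
        cv2.polylines(Z,[(((proj(cam,Q)-O[:2]+.5)*sc)-.5).astype(int)],True,(255,0,0),1)
        cv2.imwrite(f"pics/fit_{cam}.png",Z)
E
python3 fit.py
```

```text
[ 0.5903 -0.0096 -0.0531  0.0078  0.0055  0.0083]
[[0.5, -0.1], [-0.5, 0.3], [-0.4, -0.1], [-0.4, 0.4], [0.8, 0.2], [-0.5, -0.3], [-0.3, 0.0], [0.2, -0.1], [0.5, 0.1], [-0.5, -0.8], [-0.1, -0.2], [0.4, -0.4], [0.8, -1.3], [0.4, -0.5], [-2.3, 0.8], [-0.9, 0.5], [1.1, -0.9], [1.1, -0.2], [-1.5, 0.1], [0.8, 0.6], [0.3, -1.4], [-0.1, 0.6], [-1.2, 0.8], [0.9, 0.0]]
socket centers [[0.5953, 0.0852, 0.0598], [0.5903, -0.0096, 0.0575], [0.5852, -0.1045, 0.0603]]
top [ 0.5901 -0.0097 -0.0576]
side [ 0.5901 -0.0094 -0.0455]
```

View pics/fit_top.png

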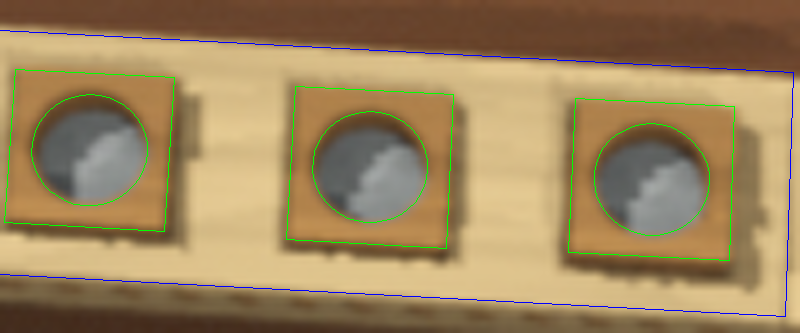

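View pics/fit_side.png

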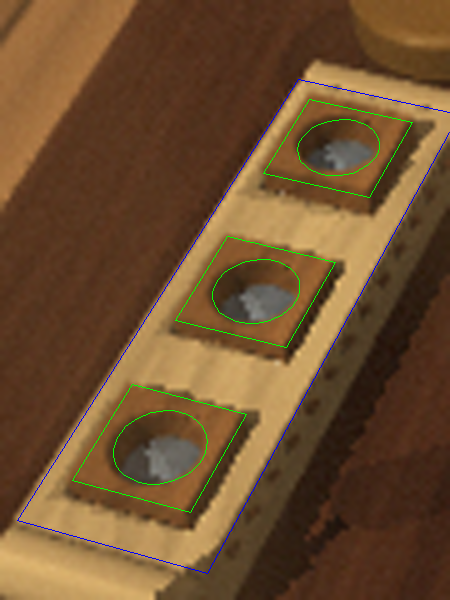

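```bash
cat > go.py <<'E'
# usage: go.py x y z [yawdeg of tool y axis in world]  -> remaining shift in tool axes (cm), rotation
import sys
from h import *
s=telemetry.read_state(); q=np.array(s["orientation"]); Rm=R.from_quat(q[[1,2,3,0]])
p=np.array(s["tool_pos"]); M=Rm.as_matrix()
print("t",round(float(s["t"]),2),"p",p.round(4),"F",np.round(s["force"],2),"open",round(float(s["opening"]),4),"q",np.round(s["qpos"],2))
print("tool x",M[:,0].round(3),"y",M[:,1].round(3),"z",M[:,2].round(3))
if len(sys.argv)>3:
    d=np.array(list(map(float,sys.argv[1:4])))-p; print("d world cm",(d*100).round(2),"d tool cm",(M.T@d*100).round(2))
if len(sys.argv)>4:
    a=np.radians(float(sys.argv[4])); X=np.array([0,0,-1.]); Y=np.array([np.cos(a),np.sin(a),0]); D=np.c_[X,Y,np.cross(X,Y)]
    rv=(R.from_matrix(M).inv()*R.from_matrix(D)).as_rotvec(); print("rotvec",rv.round(3))
E
python3 go.py 0.4605 0.1765 0.15 87; python3 go.py 0.4605 0.1765 0.15 177;python3 go.py 0.4605 0.1765 0.15 -3
```

```text
t 1.0 p [0.2154 0.6397 0.2055] F [ 0.48  0.89 -0.8 ] open 0.0938 q [-1.4   0.43  0.07  1.61 -0.03  1.11 -0.07]
tool x [-0.  0. -1.] y [0.319 0.948 0.   ] z [ 0.948 -0.319 -0.   ]
d world cm [ 24.51 -46.32  -5.55] d tool cm [  5.55 -36.07  38.01]
rotvec [-0.272 -0.    -0.   ]
t 1.0 p [0.2154 0.6397 0.2055] F [ 0.48  0.89 -0.8 ] open 0.0938 q [-1.4   0.43  0.07  1.61 -0.03  1.11 -0.07]
tool x [-0.  0. -1.] y [0.319 0.948 0.   ] z [ 0.948 -0.319 -0.   ]
d world cm [ 24.51 -46.32  -5.55] d tool cm [  5.55 -36.07  38.01]
rotvec [-1.843 -0.    -0.   ]
t 1.0 p [0.2154 0.6397 0.2055] F [ 0.48  0.89 -0.8 ] open 0.0938 q [-1.4   0.43  0.07  1.61 -0.03  1.11 -0.07]
tool x [-0.  0. -1.] y [0.319 0.948 0.   ] z [ 0.948 -0.319 -0.   ]
d world cm [ 24.51 -46.32  -5.55] d tool cm [  5.55 -36.07  38.01]
rotvec [ 1.298 -0.     0.   ]
```

Emit:
{"op": "play_rows", "data": {"targets": [{"dp": [0, -2.75, 2.9], "rotation": [0.12, 0, 0]}, {"dp": [0, -2.4, 3.2], "rotation": [0.12, 0, 0]}, {"dp": [0, -2.0, 3.5], "rotation": [0.12, 0, 0]}, {"dp": [0, -1.6, 3.7], "rotation": [0.12, 0, 0]}, {"dp": [0, -1.1, 3.85], "rotation": [0.12, 0, 0]}, {"dp": [0, -0.6, 3.95], "rotation": [0.12, 0, 0]}, {"dp": [0, -0.1, 4.0], "rotation": [0.12, 0, 0]}, {"dp": [0, 0.35, 4.0], "rotation": [0.12, 0, 0]}], "gripper": 9.4}}

```text
t: 1.67
tool_pos: [0.3618, 0.3514, 0.2032]
orientation: [0.559, 0.431, 0.563, -0.43]
force: [1.5, 0.6, -0.6]
opening: 0.0939
```

```bash
python3 go.py 0.4605 0.1765 0.15 -3
```

```text
t 1.67 p [0.3618 0.3514 0.2032] F [ 1.48  0.65 -0.61] open 0.0939 q [-1.21  0.15  0.35  2.   -0.07  1.   -0.56]
tool x [-0.003  0.004 -1.   ] y [ 0.966  0.26  -0.002] z [ 0.26  -0.966 -0.005]
d world cm [  9.87 -17.49  -5.32] d tool cm [ 5.22  5.   19.47]
rotvec [ 0.315 -0.004  0.003]
```

Emit:
{"op": "play_rows", "data": {"targets": [{"dp": [1, 0.95, 3.7], "rotation": [0.105, 0, 0]}, {"dp": [1, 1.3, 3.6], "rotation": [0.105, 0, 0]}, {"dp": [1, 1.7, 3.5], "rotation": [0.105, 0, 0]}, {"dp": [1, 2.05, 3.25], "rotation": [0, 0, 0]}, {"dp": [1, 2.05, 3.25], "rotation": [0, 0, 0]}, {"dp": [0, 0, 0], "rotation": [0, 0, 0]}]}}

```text
t: 2.17
tool_pos: [0.4592, 0.1682, 0.1529]
orientation: [0.476, 0.524, 0.48, -0.518]
force: [-1.5, -1.1, -0.7]
opening: 0.0936
```

```bash
python3 go.py 0.4605 0.1765 0.039 -3
```

```text
t 2.17 p [0.4592 0.1682 0.1529] F [-1.46 -1.06 -0.7 ] open 0.0936 q [-0.95  0.19  0.53  2.1  -0.14  0.88 -0.42]
tool x [ 0.002  0.01  -1.   ] y [ 0.996 -0.086  0.001] z [-0.086 -0.996 -0.01 ]
d world cm [  0.13   0.83 -11.39] d tool cm [11.4   0.04 -0.72]
rotvec [-0.033 -0.01  -0.001]
```

Emit:
{"op": "play_rows", "data": {"targets": [{"dp": [1.5, 0, -0.7], "rotation": [-0.033, -0.01, 0]}, {"dp": [3.0, 0, 0], "rotation": [0, 0, 0]}, {"dp": [2.0, 0, 0], "rotation": [0, 0, 0]}, {"dp": [0, 0, 0], "rotation": [0, 0, 0]}]}}

```text
t: 2.5
tool_pos: [0.4629, 0.1725, 0.0873]
orientation: [0.486, 0.516, 0.484, -0.513]
force: [-0.9, -0.7, -0.4]
opening: 0.0939
```

```bash
python3 go.py 0.4605 0.1765 0.039 -3
python3 - <<'E'
from h import *
for c,(x,y,w,h) in (("top",(140,150,120,100)),("side",(180,220,130,100))):
    im=vision.read_camera(c); cv2.imwrite(f"pics/g1{c}.png",cv2.resize(im[y:y+h,x:x+w,::-1],None,fx=5,fy=5,interpolation=cv2.INTER_CUBIC))
F=[]
for _ in range(6):
    vision.read_camera("top"); F.append(telemetry.read_state()["force"])
print(np.round(F,2))
E
```

```text
t 2.5 p [0.4629 0.1725 0.0873] F [-0.86 -0.72 -0.41] open 0.0939 q [-0.9   0.31  0.49  2.14 -0.21  0.73 -0.33]
tool x [ 0.005  0.002 -1.   ] y [ 0.998 -0.059  0.005] z [-0.059 -0.998 -0.002]
d world cm [-0.24  0.4  -4.83] d tool cm [ 4.83 -0.29 -0.37]
rotvec [-0.006 -0.002 -0.005]
[[-0.59  0.78  0.36]
 [ 0.49 -0.63 -0.09]
 [ 0.3   0.24 -0.01]
 [ 0.52 -0.43 -0.28]
 [-0.16  0.48 -0.08]
 [-0.35 -0.29  0.12]]
```

View pics/g1top.png

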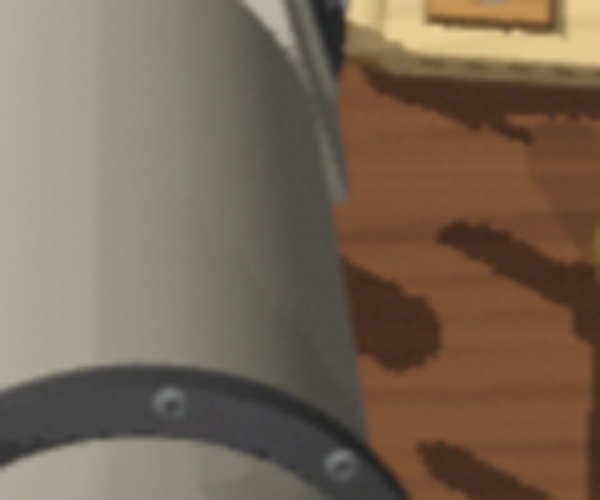

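View pics/g1side.png

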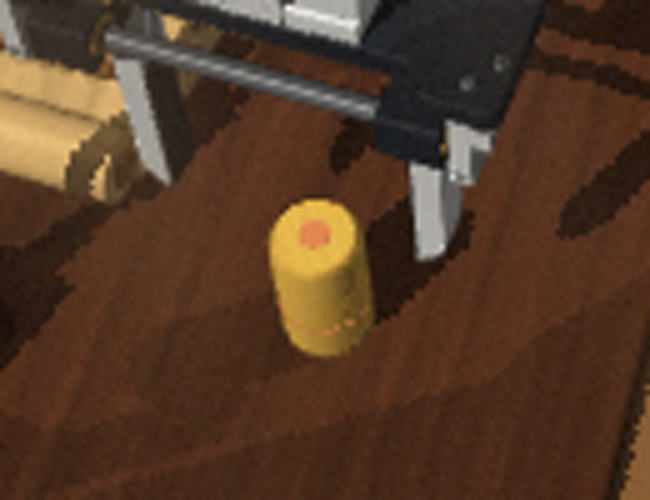

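Emit:
{"op": "play_rows", "data": {"targets": [{"dp": [1.5, -0.25, -0.35], "rotation": [-0.006, 0, -0.005]}, {"dp": [1.8, 0, 0], "rotation": [0, 0, 0]}, {"dp": [1.4, 0, 0], "rotation": [0, 0, 0]}, {"dp": [0, 0, 0], "rotation": [0, 0, 0]}]}}

```text
t: 3.23
tool_pos: [0.4644, 0.1799, 0.0456]
orientation: [0.487, 0.517, 0.488, -0.508]
force: [-1.9, -1.0, 0.2]
opening: 0.0939
```

```bash
python3 go.py 0.4605 0.1765 0.039 -3
```

```text
t 3.23 p [0.4644 0.1799 0.0456] F [-1.87 -0.96  0.16] open 0.0939 q [-0.87  0.38  0.44  2.16 -0.28  0.64 -0.27]
tool x [ 0.009  0.01  -1.   ] y [ 0.999 -0.051  0.009] z [-0.051 -0.999 -0.011]
d world cm [-0.39 -0.34 -0.66] d tool cm [ 0.65 -0.37  0.37]
rotvec [ 0.002 -0.011 -0.009]
```

Emit:
{"op": "play_rows", "data": {"targets": [{"dp": [0.5, -0.35, 0.35], "rotation": [0, -0.011, -0.009]}, {"dp": [0, 0, 0], "rotation": [0, 0, 0]}, {"dp": [0, 0, 0], "rotation": [0, 0, 0]}]}}

```text
t: 3.48
tool_pos: [0.4609, 0.1765, 0.0417]
orientation: [-0.487, -0.512, -0.487, 0.513]
force: [1.3, 0.3, 0.3]
opening: 0.0939
```

```bash
python3 go.py 0.4605 0.1765 0.039 -3
```

```text
t 3.48 p [0.4609 0.1765 0.0417] F [1.33 0.28 0.28] open 0.0939 q [-0.87  0.39  0.45  2.16 -0.28  0.64 -0.28]
tool x [-0.001 -0.001 -1.   ] y [ 0.999 -0.051 -0.001] z [-0.051 -0.999  0.001]
d world cm [-0.04  0.   -0.27] d tool cm [ 0.27 -0.04  0.  ]
rotvec [0.001 0.001 0.001]
```

Emit:
{"op": "play_rows", "data": {"targets": [{"dp": [0.2, 0, 0], "rotation": [0, 0, 0]}, {"dp": [0, 0, 0], "rotation": [0, 0, 0]}, {"dp": [0, 0, 0], "rotation": [0, 0, 0]}, {"dp": [0, 0, 0], "rotation": [0, 0, 0]}, {"dp": [0, 0, 0], "rotation": [0, 0, 0]}, {"dp": [0, 0, 0], "rotation": [0, 0, 0]}], "gripper": 2.5}}

```text
t: 3.98
tool_pos: [0.4621, 0.1773, 0.0418]
orientation: [0.487, 0.513, 0.487, -0.512]
force: [-0.3, -0.2, -0.2]
opening: 0.0575
```

```bash
python3 go.py 0.4605 0.1765 0.039 -3
```

```text
t 3.98 p [0.4621 0.1773 0.0418] F [-0.34 -0.21 -0.2 ] open 0.0575 q [-0.87  0.39  0.45  2.16 -0.28  0.64 -0.28]
tool x [ 0.002  0.001 -1.   ] y [ 0.999 -0.051  0.002] z [-0.051 -0.999 -0.001]
d world cm [-0.16 -0.08 -0.28] d tool cm [ 0.28 -0.15  0.09]
rotvec [ 0.001 -0.001 -0.002]
```

Emit:
{"op": "play_rows", "data": {"targets": [{"dp": [0, 0, 0], "rotation": [0, 0, 0]}, {"dp": [0, 0, 0], "rotation": [0, 0, 0]}, {"dp": [0, 0, 0], "rotation": [0, 0, 0]}, {"dp": [0, 0, 0], "rotation": [0, 0, 0]}, {"dp": [0, 0, 0], "rotation": [0, 0, 0]}]}}

```text
t: 4.4
tool_pos: [0.4616, 0.1773, 0.0418]
orientation: [0.487, 0.513, 0.487, -0.512]
force: [-0.3, 0.1, 0.7]
opening: 0.0359
```

```bash
python3 go.py 0.4605 0.1765 0.039 -3
```

```text
t 4.4 p [0.4616 0.1773 0.0418] F [-0.33  0.06  0.65] open 0.0359 q [-0.87  0.39  0.45  2.16 -0.28  0.64 -0.28]
tool x [ 0.001  0.001 -1.   ] y [ 0.999 -0.051  0.001] z [-0.051 -0.999 -0.001]
d world cm [-0.11 -0.08 -0.28] d tool cm [ 0.28 -0.1   0.08]
rotvec [ 0.001 -0.001 -0.001]
```

Emit:
{"op": "play_rows", "data": {"targets": [{"dp": [-2, 0, 0], "rotation": [0, 0, 0]}, {"dp": [-4, 0, 0], "rotation": [0, 0, 0]}, {"dp": [-4, 0, 0], "rotation": [0, 0, 0]}, {"dp": [-1.5, 0, 0], "rotation": [0, 0, 0]}, {"dp": [0, 0, 0], "rotation": [0, 0, 0]}, {"dp": [0, 0, 0], "rotation": [0, 0, 0]}]}}

```text
t: 4.9
tool_pos: [0.4597, 0.1754, 0.1588]
orientation: [-0.487, -0.511, -0.487, 0.514]
force: [0.2, 0.2, -3.9]
opening: 0.0356
```

```bash
cat > weigh.py <<'E'
from h import *
F=[];t=[]
for _ in range(12):
    im=vision.read_camera("side"); s=telemetry.read_state(); F.append(s["force"]); t.append(s["ft_torque"])
F=np.array(F); print("mean",F.mean(0).round(2),"sd",F.std(0).round(2),"z",F[:,2].round(1), "t",s["t"], "open",s["opening"])
cv2.imwrite("pics/w_side_%d.png"%int(s["t"]*100),cv2.resize(im[:,:,::-1],(784,588)))
E
python3 weigh.py; python3 go.py 0.5953 0.0852 0.12 -3
```

```text
mean [ 0.11 -0.33 -4.12] sd [0.74 0.4  0.43] z [-4.4 -4.1 -4.7 -4.5 -4.1 -4.  -4.3 -3.6 -3.7 -4.6 -4.  -3.2] t 5.5 open 0.03580849086235502
t 5.5 p [0.4596 0.175  0.1585] F [ 1.2  -0.63 -3.19] open 0.0358 q [-0.97  0.2   0.54  2.08 -0.12  0.9  -0.41]
tool x [-0.004 -0.005 -1.   ] y [ 0.999 -0.052 -0.004] z [-0.052 -0.999  0.005]
d world cm [13.57 -8.98 -3.85] d tool cm [ 3.83 14.03  8.24]
rotvec [0.    0.005 0.004]
```

Emit:
{"op": "play_rows", "data": {"targets": [{"dp": [0, 3.2, 1.9], "rotation": [0, 0, 0]}, {"dp": [0, 3.5, 2.05], "rotation": [0, 0, 0]}, {"dp": [0, 3.5, 2.05], "rotation": [0, 0, 0]}, {"dp": [0, 2.8, 1.65], "rotation": [0, 0, 0]}, {"dp": [0, 0, 0], "rotation": [0, 0, 0]}, {"dp": [0, 0, 0], "rotation": [0, 0, 0]}]}}

```text
t: 6.0
tool_pos: [0.5901, 0.0905, 0.1571]
orientation: [-0.489, -0.509, -0.489, 0.513]
force: [-1.0, 0.7, -4.7]
opening: 0.0358
```

```bash
python3 go.py 0.5953 0.0852 0.12 -3
```

```text
t 6.0 p [0.5901 0.0905 0.1571] F [-0.96  0.67 -4.7 ] open 0.0358 q [-0.7   0.39  0.57  1.85 -0.25  0.97 -0.07]
tool x [-0.005 -0.004 -1.   ] y [ 0.999 -0.045 -0.004] z [-0.045 -0.999  0.004]
d world cm [ 0.52 -0.53 -3.71] d tool cm [3.71 0.56 0.49]
rotvec [0.008 0.004 0.004]
```

Emit:
{"op": "play_rows", "data": {"targets": [{"dp": [1.5, 0.55, 0.5], "rotation": [0.008, 0.004, 0.004]}, {"dp": [2.2, 0, 0], "rotation": [0, 0, 0]}, {"dp": [1.5, 0, 0], "rotation": [0, 0, 0]}, {"dp": [0, 0, 0], "rotation": [0, 0, 0]}, {"dp": [0, 0, 0], "rotation": [0, 0, 0]}]}}

```text
t: 6.42
tool_pos: [0.5945, 0.0865, 0.1037]
orientation: [0.487, 0.513, 0.487, -0.513]
force: [-0.0, -0.4, -3.5]
opening: 0.0359
```

```bash
python3 go.py 0.5953 0.0852 0.1 -3
cat > look.py <<'E'
import sys
from h import *
n,cx,cy=sys.argv[1],float(sys.argv[2]),float(sys.argv[3])
s=telemetry.read_state(); p=np.array(s["tool_pos"]); q=np.array(s["orientation"]); M=R.from_quat(q[[1,2,3,0]]).as_matrix()
for c in ("side","top"):
    im=vision.read_camera(c)[:,:,::-1]; u=proj(c,[[cx,cy,.07]])[0].astype(int); x=max(0,u[0]-45);y=max(0,u[1]-40)
    Z=cv2.resize(im[y:y+80,x:x+90],None,fx=7,fy=7,interpolation=cv2.INTER_CUBIC)
    cv2.imwrite(f"pics/{n}_{c}.png",Z); print(c,"crop off",x,y,"tcp px",((proj(c,p)[0]-[x,y]+.5)*7).round(0))
E
python3 look.py p1 0.5953 0.0852
```

```text
t 6.42 p [0.5945 0.0865 0.1037] F [-0.02 -0.38 -3.51] open 0.0359 q [-0.66  0.46  0.53  1.89 -0.3   0.87 -0.03]
tool x [-0.     0.001 -1.   ] y [ 0.999 -0.052 -0.   ] z [-0.052 -0.999 -0.001]
d world cm [ 0.08 -0.13 -0.37] d tool cm [0.37 0.09 0.13]
rotvec [ 0.    -0.001  0.   ]
side crop off 150 175 tcp px [304. 221.]
top crop off 192 100 tcp px [313. 259.]
```

View pics/p1_side.png

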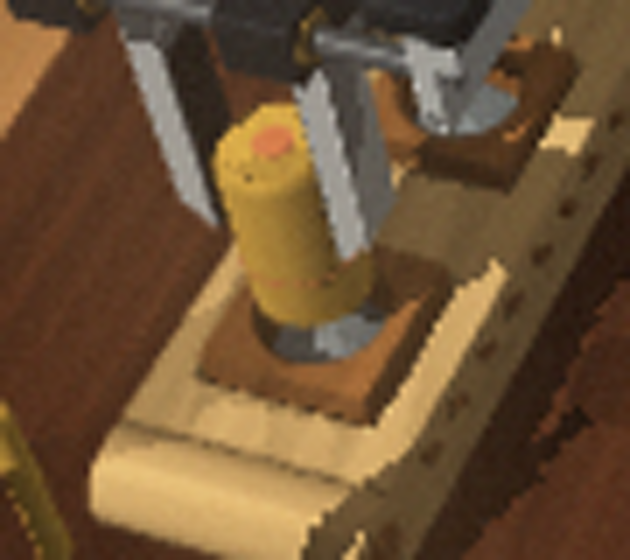

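View pics/p1_top.png

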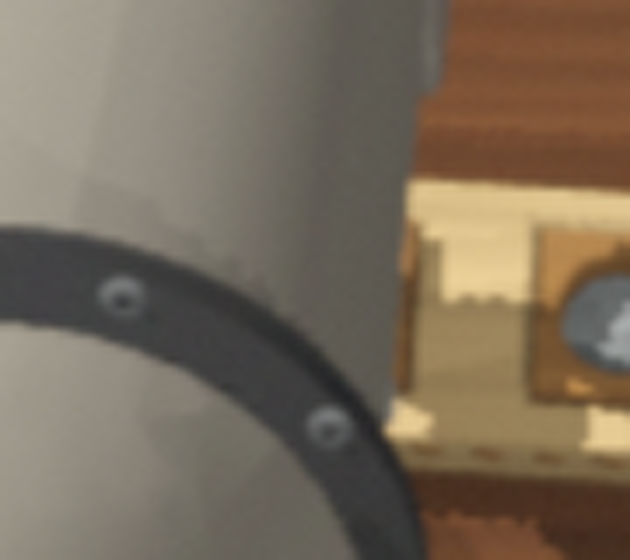

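Run:
```python
from h import *
print(back("side",(np.array([272,142])+.5)/7-.5+[150,175],.1037+.0322))
im=cv2.imread("pics/p1_side.png")
o=np.array([150,175])
for (x,y,col) in ((.5945,.0865,(0,255,0)),):
    for z in (.0739,.1359):
        a=np.linspace(0,6.28,50); q=np.c_[x+.018*np.cos(a),y+.018*np.sin(a),np.full(50,z)]
        cv2.polylines(im,[((proj("side",q)-o+.5)*7-.5).astype(int)],True,col,1)
a=np.linspace(0,6.28,50); q=np.c_[.5953+.0195*np.cos(a),.0852+.0195*np.sin(a),np.full(50,.06)]
cv2.polylines(im,[((proj("side",q)-o+.5)*7-.5).astype(int)],True,(255,0,0),1)
cv2.imwrite("pics/p1o.png",im)
```

```text
[0.59747177 0.08598632 0.1359    ]
```

View pics/p1o.png

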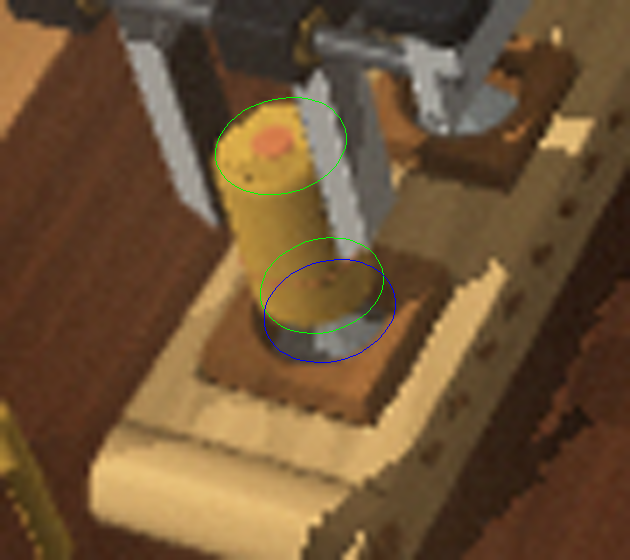

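Emit:
{"op": "play_rows", "data": {"targets": [{"dp": [0.6, 0.1, 0.15], "rotation": [0, 0, 0]}, {"dp": [0.4, 0, 0], "rotation": [0, 0, 0]}, {"dp": [0, 0, 0], "rotation": [0, 0, 0]}]}}

```text
t: 6.77
tool_pos: [0.5969, 0.0863, 0.096]
orientation: [0.487, 0.514, 0.487, -0.511]
force: [-0.4, -0.4, -4.5]
opening: 0.0359
```

```bash
python3 go.py 0.5953 0.0852 0.09 -3
```

```text
t 6.77 p [0.5969 0.0863 0.096 ] F [-0.37 -0.37 -4.55] open 0.0359 q [-0.65  0.47  0.53  1.9  -0.31  0.85 -0.02]
tool x [ 0.004  0.003 -1.   ] y [ 0.999 -0.051  0.004] z [-0.051 -0.999 -0.003]
d world cm [-0.16 -0.11 -0.6 ] d tool cm [ 0.6  -0.15  0.11]
rotvec [ 0.002 -0.003 -0.004]
```

Emit:
{"op": "play_rows", "data": {"targets": [{"dp": [0.2, -0.2, 0.12], "rotation": [0, -0.003, -0.004]}, {"dp": [0, 0, 0], "rotation": [0, 0, 0]}, {"dp": [0, 0, 0], "rotation": [0, 0, 0]}]}}

```text
t: 7.02
tool_pos: [0.5949, 0.0852, 0.0944]
orientation: [0.487, 0.513, 0.487, -0.512]
force: [-1.1, -0.4, -4.0]
opening: 0.0358
```

```bash
python3 go.py 0.5953 0.0852 0.09 -3
```

```text
t 7.02 p [0.5949 0.0852 0.0944] F [-1.07 -0.4  -4.  ] open 0.0358 q [-0.65  0.47  0.53  1.9  -0.31  0.85 -0.02]
tool x [ 0.  0. -1.] y [ 0.999 -0.051  0.   ] z [-0.051 -0.999 -0.   ]
d world cm [ 0.04 -0.   -0.44] d tool cm [ 0.44  0.04 -0.  ]
rotvec [ 0.002 -0.    -0.   ]
```

Aligned. Descend gently through the rim.

Emit:
{"op": "play_rows", "data": {"targets": [{"dp": [0.4, 0, 0], "rotation": [0, 0, 0]}, {"dp": [0.3, 0, 0], "rotation": [0, 0, 0]}, {"dp": [0, 0, 0], "rotation": [0, 0, 0]}]}}

```text
t: 7.27
tool_pos: [0.5951, 0.0853, 0.087]
orientation: [0.487, 0.513, 0.487, -0.512]
force: [-0.4, -0.2, -4.1]
opening: 0.0357
```

```bash
python3 go.py 0.5953 0.0852 0.072 -3
```

```text
t 7.27 p [0.5951 0.0853 0.087 ] F [-0.43 -0.15 -4.12] open 0.0357 q [-0.65  0.48  0.52  1.9  -0.32  0.84 -0.01]
tool x [ 0.001  0.    -1.   ] y [ 0.999 -0.051  0.001] z [-0.051 -0.999 -0.   ]
d world cm [ 0.02 -0.01 -1.5 ] d tool cm [1.5  0.02 0.01]
rotvec [ 0.002 -0.    -0.001]
```

Emit:
{"op": "play_rows", "data": {"targets": [{"dp": [0.4, 0, 0], "rotation": [0, 0, 0]}, {"dp": [0.3, 0, 0], "rotation": [0, 0, 0]}, {"dp": [0.2, 0, 0], "rotation": [0, 0, 0]}, {"dp": [0, 0, 0], "rotation": [0, 0, 0]}]}}

```text
t: 7.6
tool_pos: [0.5949, 0.0854, 0.0767]
orientation: [0.487, 0.513, 0.487, -0.512]
force: [0.1, -0.1, -3.4]
opening: 0.0355
```

Emit:
{"op": "play_rows", "data": {"targets": [{"dp": [0.3, 0, 0], "rotation": [0, 0, 0]}, {"dp": [0.2, 0, 0], "rotation": [0, 0, 0]}]}}

```text
t: 7.77
tool_pos: [0.5952, 0.0854, 0.0717]
orientation: [0.487, 0.513, 0.487, -0.512]
force: [-3.4, 0.0, 2.3]
opening: 0.0356
```

Emit:
{"op": "play_rows", "data": {"targets": [{"dp": [0.2, 0, 0], "rotation": [0, 0, 0]}, {"dp": [0.1, 0, 0], "rotation": [0, 0, 0]}]}}

```text
t: 7.93
tool_pos: [0.5951, 0.0854, 0.0685]
orientation: [0.487, 0.513, 0.487, -0.512]
force: [-2.0, 0.1, 2.8]
opening: 0.0359
```

Emit:
{"op": "play_rows", "data": {"targets": [{"dp": [0.2, 0, 0], "rotation": [0, 0, 0]}, {"dp": [0.15, 0, 0], "rotation": [0, 0, 0]}]}}

```text
t: 8.1
tool_pos: [0.5952, 0.0854, 0.0651]
orientation: [0.487, 0.513, 0.487, -0.512]
force: [-1.9, 0.3, 2.2]
opening: 0.0356
```

Emit:
{"op": "play_rows", "data": {"targets": [{"dp": [0.12, 0, 0], "rotation": [0, 0, 0]}]}}

```text
t: 8.18
tool_pos: [0.5952, 0.0854, 0.0638]
orientation: [0.487, 0.513, 0.487, -0.512]
force: [-2.5, -0.5, 2.3]
opening: 0.0357
```

Emit:
{"op": "play_rows", "data": {"targets": [{"dp": [0.1, 0, 0], "rotation": [0, 0, 0]}]}}

```text
t: 8.27
tool_pos: [0.5951, 0.0854, 0.0627]
orientation: [0.487, 0.513, 0.487, -0.512]
force: [-2.7, 0.1, 4.1]
opening: 0.0358
```

Emit:
{"op": "play_rows", "data": {"targets": [{"dp": [0.1, 0, 0], "rotation": [0, 0, 0]}]}}

```text
t: 8.35
tool_pos: [0.5952, 0.0854, 0.0618]
orientation: [0.487, 0.513, 0.487, -0.512]
force: [-4.3, 0.4, 10.4]
opening: 0.0359
```

Emit:
{"op": "play_rows", "data": {"targets": [{"dp": [0.08, 0, 0], "rotation": [0, 0, 0]}]}}

```text
t: 8.43
tool_pos: [0.5953, 0.0854, 0.0613]
orientation: [0.487, 0.513, 0.487, -0.512]
force: [-6.1, -0.6, 13.9]
opening: 0.0355
```

Emit:
{"op": "play_rows", "data": {"targets": [{"dp": [-0.15, 0, 0], "rotation": [0, 0, 0]}]}}

```text
t: 8.52
tool_pos: [0.5952, 0.0854, 0.0628]
orientation: [0.487, 0.513, 0.487, -0.512]
force: [-3.0, 0.4, 3.0]
opening: 0.0358
```

Emit:
{"op": "play_rows", "data": {"targets": [{"dp": [0, 0, 0], "rotation": [0, 0, 0]}, {"dp": [0, 0, 0], "rotation": [0, 0, 0]}, {"dp": [0, 0, 0], "rotation": [0, 0, 0]}, {"dp": [0, 0, 0], "rotation": [0, 0, 0]}], "gripper": 6.5}}

```text
t: 8.85
tool_pos: [0.5964, 0.0854, 0.0631]
orientation: [0.487, 0.514, 0.487, -0.511]
force: [-0.7, -0.7, -0.5]
opening: 0.0593
```

```bash
python3 go.py 0.5953 0.0852 0.12 -3; python3 look.py r1 0.5953 0.0852
```

```text
t 8.85 p [0.5964 0.0854 0.0631] F [-0.73 -0.74 -0.5 ] open 0.0593 q [-0.63  0.52  0.5   1.92 -0.34  0.79  0.01]
tool x [ 0.003  0.002 -1.   ] y [ 0.999 -0.051  0.003] z [-0.051 -0.999 -0.002]
d world cm [-0.11 -0.02  5.69] d tool cm [-5.69 -0.09  0.01]
rotvec [ 0.001 -0.002 -0.003]
side crop off 150 175 tcp px [325. 304.]
top crop off 192 100 tcp px [325. 292.]
```

View pics/r1_side.png

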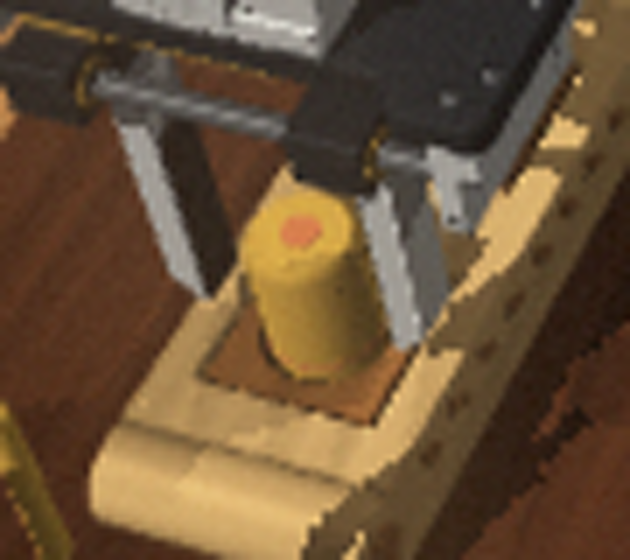

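Emit:
{"op": "play_rows", "data": {"targets": [{"dp": [-2, 0, 0], "rotation": [0, 0, 0]}, {"dp": [-4, 0, 0], "rotation": [0, 0, 0]}, {"dp": [-3.5, 0, 0], "rotation": [0, 0, 0]}, {"dp": [0, -3.5, 1.5], "rotation": [0, 0, 0]}, {"dp": [0, -3.7, 1.7], "rotation": [0, 0, 0]}, {"dp": [0, -3.5, 1.5], "rotation": [0, 0, 0]}, {"dp": [0, 0, 0], "rotation": [0, 0, 0]}], "gripper": 9.4}}

```text
t: 9.53
tool_pos: [0.484, 0.0422, 0.1602]
orientation: [0.488, 0.513, 0.487, -0.512]
force: [1.1, -1.4, 1.3]
opening: 0.0938
```

```bash
python3 go.py 0.4647 0.0212 0.041 -3
```

```text
t 9.53 p [0.484  0.0422 0.1602] F [ 1.15 -1.44  1.35] open 0.0938 q [-0.77  0.18  0.62  2.1  -0.14  0.9  -0.12]
tool x [ 0.002 -0.    -1.   ] y [ 0.999 -0.05   0.002] z [-0.05  -0.999  0.   ]
d world cm [ -1.93  -2.1  -11.92] d tool cm [11.92 -1.85  2.19]
rotvec [ 0.002  0.    -0.002]
```

Emit:
{"op": "play_rows", "data": {"targets": [{"dp": [1.5, -1.8, 2.2], "rotation": [0, 0, 0]}, {"dp": [3.0, 0, 0], "rotation": [0, 0, 0]}, {"dp": [2.0, 0, 0], "rotation": [0, 0, 0]}, {"dp": [0, 0, 0], "rotation": [0, 0, 0]}, {"dp": [0, 0, 0], "rotation": [0, 0, 0]}]}}

```text
t: 9.95
tool_pos: [0.464, 0.0207, 0.0962]
orientation: [0.488, 0.516, 0.486, -0.509]
force: [0.1, 0.2, 0.2]
opening: 0.0939
```

```bash
python3 go.py 0.4647 0.0212 0.041 -3; python3 look.py g2 0.4647 0.0212
```

```text
t 9.95 p [0.464  0.0207 0.0962] F [0.14 0.22 0.22] open 0.0939 q [-0.7   0.25  0.6   2.2  -0.22  0.73 -0.  ]
tool x [ 0.008  0.005 -1.   ] y [ 0.999 -0.051  0.008] z [-0.051 -0.999 -0.006]
d world cm [ 0.07  0.05 -5.52] d tool cm [ 5.52  0.02 -0.02]
rotvec [ 0.002 -0.006 -0.008]
side crop off 220 165 tcp px [318. 226.]
top crop off 221 158 tcp px [321. 270.]
```

View pics/g2_side.png

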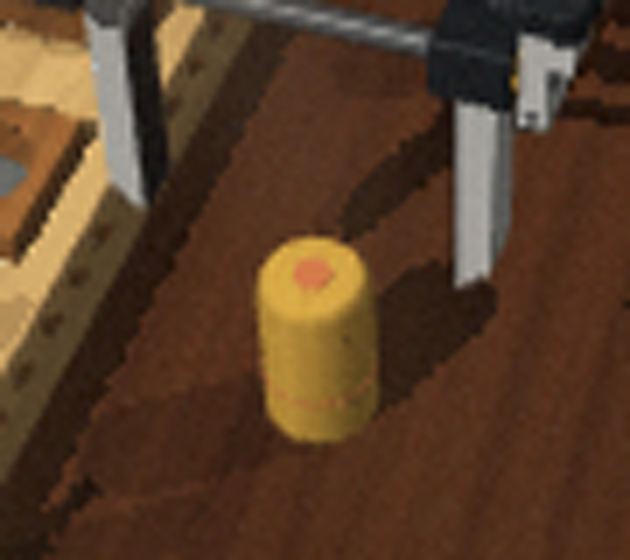

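Emit:
{"op": "play_rows", "data": {"targets": [{"dp": [1.8, 0, 0], "rotation": [0, -0.006, -0.008]}, {"dp": [2.0, 0, 0], "rotation": [0, 0, 0]}, {"dp": [1.5, 0, 0], "rotation": [0, 0, 0]}, {"dp": [0, 0, 0], "rotation": [0, 0, 0]}, {"dp": [0, 0, 0], "rotation": [0, 0, 0]}]}}

```text
t: 10.47
tool_pos: [0.4703, 0.0234, 0.0476]
orientation: [0.489, 0.515, 0.486, -0.509]
force: [0.9, -0.3, -0.6]
opening: 0.0938
```

```bash
python3 go.py 0.4647 0.0212 0.041 -3
```

```text
t 10.47 p [0.4703 0.0234 0.0476] F [ 0.88 -0.26 -0.6 ] open 0.0938 q [-0.64  0.36  0.54  2.22 -0.31  0.63  0.08]
tool x [ 0.009  0.003 -1.   ] y [ 0.999 -0.048  0.009] z [-0.048 -0.999 -0.003]
d world cm [-0.56 -0.22 -0.66] d tool cm [ 0.65 -0.55  0.25]
rotvec [ 0.004 -0.003 -0.009]
```

Emit:
{"op": "play_rows", "data": {"targets": [{"dp": [0.6, -0.6, 0.25], "rotation": [0.004, -0.003, -0.01]}, {"dp": [0, 0, 0], "rotation": [0, 0, 0]}, {"dp": [0.15, 0, 0], "rotation": [0, 0, 0]}]}}

```text
t: 10.72
tool_pos: [0.4656, 0.0217, 0.0425]
orientation: [0.487, 0.514, 0.487, -0.512]
force: [0.7, 0.5, 0.6]
opening: 0.0937
```

```bash
python3 go.py 0.4647 0.0212 0.041 -3
```

```text
t 10.72 p [0.4656 0.0217 0.0425] F [0.68 0.46 0.6 ] open 0.0937 q [-0.64  0.36  0.54  2.23 -0.32  0.62  0.08]
tool x [ 0.001  0.002 -1.   ] y [ 0.999 -0.052  0.001] z [-0.052 -0.999 -0.002]
d world cm [-0.09 -0.05 -0.15] d tool cm [ 0.15 -0.09  0.06]
rotvec [ 0.    -0.002 -0.001]
```

Close.

Emit:
{"op": "play_rows", "data": {"targets": [{"dp": [0.1, -0.1, 0.05], "rotation": [0, 0, 0]}, {"dp": [0, 0, 0], "rotation": [0, 0, 0]}, {"dp": [0, 0, 0], "rotation": [0, 0, 0]}, {"dp": [0, 0, 0], "rotation": [0, 0, 0]}, {"dp": [0, 0, 0], "rotation": [0, 0, 0]}, {"dp": [0, 0, 0], "rotation": [0, 0, 0]}, {"dp": [0, 0, 0], "rotation": [0, 0, 0]}, {"dp": [0, 0, 0], "rotation": [0, 0, 0]}], "gripper": 2.5}}

```text
t: 11.38
tool_pos: [0.4653, 0.0216, 0.0429]
orientation: [0.487, 0.514, 0.487, -0.511]
force: [-0.2, -0.1, -0.0]
opening: 0.0441
```

Emit:
{"op": "play_rows", "data": {"targets": [{"dp": [0, 0, 0], "rotation": [0, 0, 0]}, {"dp": [0, 0, 0], "rotation": [0, 0, 0]}, {"dp": [0, 0, 0], "rotation": [0, 0, 0]}]}}

```text
t: 11.63
tool_pos: [0.4651, 0.0216, 0.0428]
orientation: [0.487, 0.514, 0.487, -0.511]
force: [0.1, 0.2, 1.6]
opening: 0.0355
```

Emit:
{"op": "play_rows", "data": {"targets": [{"dp": [-2, 0, 0], "rotation": [0, 0, 0]}, {"dp": [-4, 0, 0], "rotation": [0, 0, 0]}, {"dp": [-4, 0, 0], "rotation": [0, 0, 0]}, {"dp": [-1.5, 0, 0], "rotation": [0, 0, 0]}, {"dp": [0, 0, 0], "rotation": [0, 0, 0]}, {"dp": [0, 0, 0], "rotation": [0, 0, 0]}]}}

```text
t: 12.13
tool_pos: [0.4629, 0.0201, 0.1607]
orientation: [-0.486, -0.513, -0.487, 0.514]
force: [-0.6, -1.3, -3.5]
opening: 0.0358
```

```bash
python3 weigh.py; python3 go.py 0.5903 -0.0096 0.12 -3;python3 go.py 0.5852 -0.1045 0.12 -3
```

```text
mean [ 0.11 -0.2  -2.8 ] sd [0.32 0.38 0.4 ] z [-2.2 -3.3 -2.6 -2.9 -2.5 -2.  -3.1 -3.4 -2.8 -2.8 -2.7 -3.2] t 12.7333 open 0.035747783912808806
t 12.73 p [0.4626 0.0196 0.1601] F [ 0.44 -0.28 -3.21] open 0.0357 q [-0.77  0.14  0.65  2.14 -0.11  0.89 -0.11]
tool x [-0.003 -0.002 -1.   ] y [ 0.999 -0.054 -0.003] z [-0.054 -0.999  0.002]
d world cm [12.77 -2.92 -4.01] d tool cm [ 3.98 12.92  2.22]
rotvec [-0.001  0.002  0.003]
t 12.73 p [0.4626 0.0196 0.1601] F [ 0.44 -0.28 -3.21] open 0.0357 q [-0.77  0.14  0.65  2.14 -0.11  0.89 -0.11]
tool x [-0.003 -0.002 -1.   ] y [ 0.999 -0.054 -0.003] z [-0.054 -0.999  0.002]
d world cm [ 12.26 -12.41  -4.01] d tool cm [ 3.99 12.92 11.73]
rotvec [-0.001  0.002  0.003]
```

Emit:
{"op": "play_rows", "data": {"targets": [{"dp": [0, 3.5, 0.6], "rotation": [0, 0, 0]}, {"dp": [0, 4, 0.7], "rotation": [0, 0, 0]}, {"dp": [0, 3.5, 0.6], "rotation": [0, 0, 0]}, {"dp": [1.5, 2, 0.3], "rotation": [0, 0, 0]}, {"dp": [0, 0, 0], "rotation": [0, 0, 0]}, {"dp": [0, 0, 0], "rotation": [0, 0, 0]}]}}

```text
t: 13.23
tool_pos: [0.596, -0.0091, 0.1425]
orientation: [-0.486, -0.511, -0.489, 0.513]
force: [-0.6, -0.3, -1.7]
opening: 0.0359
```

```bash
python3 go.py 0.5903 -0.0096 0.105 -3
```

```text
t 13.23 p [ 0.596  -0.0091  0.1425] F [-0.57 -0.29 -1.72] open 0.0359 q [-0.58  0.42  0.63  1.87 -0.3   0.95  0.14]
tool x [-0.004  0.001 -1.   ] y [ 0.999 -0.049 -0.004] z [-0.049 -0.999 -0.001]
d world cm [-0.57 -0.05 -3.75] d tool cm [ 3.75 -0.55  0.08]
rotvec [ 0.003 -0.001  0.004]
```

Emit:
{"op": "play_rows", "data": {"targets": [{"dp": [1.5, -0.6, 0.05], "rotation": [0.003, 0, 0.004]}, {"dp": [1.5, 0, 0], "rotation": [0, 0, 0]}, {"dp": [0.9, 0, 0], "rotation": [0, 0, 0]}, {"dp": [0, 0, 0], "rotation": [0, 0, 0]}, {"dp": [0, 0, 0], "rotation": [0, 0, 0]}]}}

```text
t: 13.65
tool_pos: [0.5875, -0.0086, 0.1032]
orientation: [0.486, 0.513, 0.487, -0.513]
force: [0.4, -0.4, -2.5]
opening: 0.0356
```

```bash
python3 go.py 0.5903 -0.0096 0.095 -3
```

```text
t 13.65 p [ 0.5875 -0.0086  0.1032] F [ 0.45 -0.45 -2.47] open 0.0356 q [-0.56  0.46  0.6   1.93 -0.34  0.86  0.17]
tool x [-0.     0.002 -1.   ] y [ 0.999 -0.052 -0.   ] z [-0.052 -0.999 -0.002]
d world cm [ 0.28 -0.1  -0.82] d tool cm [0.82 0.28 0.08]
rotvec [ 0.    -0.002  0.   ]
```

Emit:
{"op": "play_rows", "data": {"targets": [{"dp": [0.5, 0.25, 0.08], "rotation": [0, -0.002, 0]}, {"dp": [0.1, 0, 0], "rotation": [0, 0, 0]}, {"dp": [0, 0, 0], "rotation": [0, 0, 0]}]}}

```text
t: 13.9
tool_pos: [0.5907, -0.009, 0.0987]
orientation: [0.487, 0.513, 0.487, -0.512]
force: [0.3, 0.3, -3.3]
opening: 0.036
```

```bash
python3 go.py 0.5903 -0.0096 0.09 -3; python3 look.py p2 0.5903 -0.0096
```

```text
t 13.9 p [ 0.5907 -0.009   0.0987] F [ 0.34  0.34 -3.28] open 0.036 q [-0.56  0.47  0.6   1.92 -0.34  0.85  0.17]
tool x [ 0.002  0.    -1.   ] y [ 0.999 -0.051  0.001] z [-0.051 -0.999 -0.   ]
d world cm [-0.04 -0.06 -0.87] d tool cm [ 0.87 -0.03  0.06]
rotvec [ 0.001 -0.    -0.001]
side crop off 170 143 tcp px [304. 228.]
top crop off 235 102 tcp px [320. 262.]
```

View pics/p2_side.png

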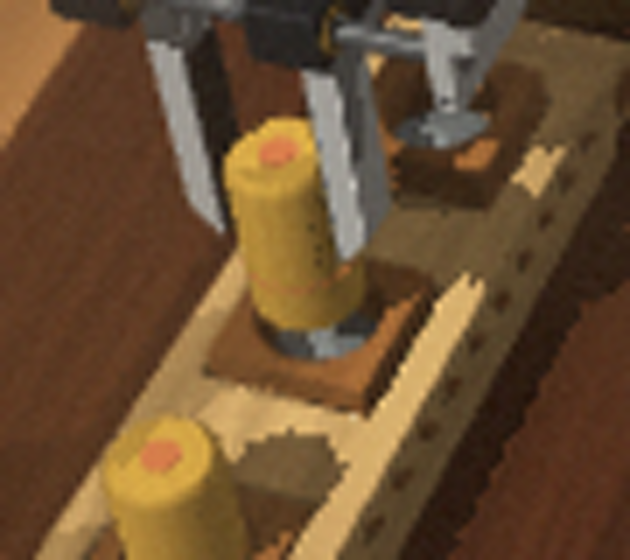

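Emit:
{"op": "play_rows", "data": {"targets": [{"dp": [0.5, -0.05, 0.05], "rotation": [0, 0, 0]}, {"dp": [0.4, 0, 0], "rotation": [0, 0, 0]}, {"dp": [0, 0, 0], "rotation": [0, 0, 0]}]}}

```text
t: 14.25
tool_pos: [0.5906, -0.0094, 0.0896]
orientation: [0.487, 0.514, 0.487, -0.512]
force: [-1.6, 0.0, -1.6]
opening: 0.0358
```

```bash
python3 go.py 0.5903 -0.0096 0.085 -3
```

```text
t 14.25 p [ 0.5906 -0.0094  0.0896] F [-1.65  0.04 -1.6 ] open 0.0358 q [-0.55  0.48  0.59  1.93 -0.35  0.83  0.18]
tool x [ 0.003  0.001 -1.   ] y [ 0.999 -0.051  0.003] z [-0.051 -0.999 -0.001]
d world cm [-0.03 -0.02 -0.46] d tool cm [ 0.46 -0.03  0.02]
rotvec [ 0.001 -0.001 -0.003]
```

Emit:
{"op": "play_rows", "data": {"targets": [{"dp": [0.3, -0.05, 0], "rotation": [0, 0, -0.003]}, {"dp": [0.2, 0, 0], "rotation": [0, 0, 0]}]}}

```text
t: 14.42
tool_pos: [0.59, -0.0093, 0.0844]
orientation: [0.487, 0.513, 0.487, -0.513]
force: [-0.7, 1.1, -0.4]
opening: 0.0357
```

Emit:
{"op": "play_rows", "data": {"targets": [{"dp": [0.3, 0, 0], "rotation": [0, 0, 0]}, {"dp": [0.2, 0, 0], "rotation": [0, 0, 0]}]}}

```text
t: 14.58
tool_pos: [0.5897, -0.0093, 0.0786]
orientation: [-0.486, -0.513, -0.488, 0.513]
force: [0.6, 0.4, -2.7]
opening: 0.0358
```

Emit:
{"op": "play_rows", "data": {"targets": [{"dp": [0.3, 0, 0], "rotation": [0, 0, 0]}, {"dp": [0.2, 0, 0], "rotation": [0, 0, 0]}]}}

```text
t: 14.75
tool_pos: [0.5897, -0.0094, 0.0729]
orientation: [-0.486, -0.513, -0.488, 0.513]
force: [0.1, 0.1, -2.1]
opening: 0.0361
```

Emit:
{"op": "play_rows", "data": {"targets": [{"dp": [0.2, 0, 0], "rotation": [0, 0, 0]}, {"dp": [0.15, 0, 0], "rotation": [0, 0, 0]}]}}

```text
t: 14.92
tool_pos: [0.5898, -0.0094, 0.0691]
orientation: [-0.486, -0.513, -0.488, 0.513]
force: [-2.2, 0.6, 3.7]
opening: 0.0361
```

Emit:
{"op": "play_rows", "data": {"targets": [{"dp": [0.15, 0, 0], "rotation": [0, 0, 0]}, {"dp": [0.1, 0, 0], "rotation": [0, 0, 0]}]}}

```text
t: 15.08
tool_pos: [0.5898, -0.0094, 0.0666]
orientation: [-0.486, -0.513, -0.488, 0.513]
force: [-2.6, -0.2, 3.3]
opening: 0.0354
```

Emit:
{"op": "play_rows", "data": {"targets": [{"dp": [0.15, 0, 0], "rotation": [0, 0, 0]}, {"dp": [0.1, 0, 0], "rotation": [0, 0, 0]}]}}

```text
t: 15.25
tool_pos: [0.5898, -0.0094, 0.0641]
orientation: [0.486, 0.513, 0.488, -0.513]
force: [-1.5, -0.1, 3.6]
opening: 0.0358
```

Emit:
{"op": "play_rows", "data": {"targets": [{"dp": [0.1, 0, 0], "rotation": [0, 0, 0]}]}}

```text
t: 15.33
tool_pos: [0.5898, -0.0094, 0.0631]
orientation: [0.486, 0.513, 0.488, -0.513]
force: [-4.2, -0.4, 8.9]
opening: 0.0355
```

Emit:
{"op": "play_rows", "data": {"targets": [{"dp": [0.08, 0, 0], "rotation": [0, 0, 0]}]}}

```text
t: 15.42
tool_pos: [0.5899, -0.0095, 0.0625]
orientation: [0.486, 0.513, 0.488, -0.513]
force: [-5.4, 1.4, 13.7]
opening: 0.0357
```

Stop reached (~16 N). Relax and release.

Emit:
{"op": "play_rows", "data": {"targets": [{"dp": [-0.15, 0, 0], "rotation": [0, 0, 0]}]}}

```text
t: 15.5
tool_pos: [0.5898, -0.0095, 0.064]
orientation: [0.486, 0.513, 0.488, -0.513]
force: [-2.3, 1.1, 2.3]
opening: 0.036
```

Emit:
{"op": "play_rows", "data": {"targets": [{"dp": [0, 0, 0], "rotation": [0, 0, 0]}, {"dp": [0, 0, 0], "rotation": [0, 0, 0]}, {"dp": [0, 0, 0], "rotation": [0, 0, 0]}, {"dp": [0, 0, 0], "rotation": [0, 0, 0]}], "gripper": 6.5}}

```text
t: 15.83
tool_pos: [0.5906, -0.0096, 0.064]
orientation: [0.487, 0.513, 0.487, -0.512]
force: [-1.0, 0.2, 0.1]
opening: 0.0586
```

Emit:
{"op": "play_rows", "data": {"targets": [{"dp": [-2, 0, 0], "rotation": [0, 0, 0]}, {"dp": [-4, 0, 0], "rotation": [0, 0, 0]}, {"dp": [-3.5, 0, 0], "rotation": [0, 0, 0]}, {"dp": [0, -2.7, 2.7], "rotation": [0, 0, 0]}, {"dp": [0, -2.8, 2.8], "rotation": [0, 0, 0]}, {"dp": [0, -2.8, 2.8], "rotation": [0, 0, 0]}, {"dp": [0, -2.5, 2.5], "rotation": [0, 0, 0]}, {"dp": [0, 0, 0], "rotation": [0, 0, 0]}], "gripper": 9.4}}

```text
t: 16.5
tool_pos: [0.4745, -0.1145, 0.1618]
orientation: [0.488, 0.512, 0.488, -0.511]
force: [1.1, -0.9, -0.2]
opening: 0.094
```

```bash
python3 go.py 0.4364 -0.1615 0.041 -3;python3 look.py r2 0.5903 -0.0096
```

```text
t 16.5 p [ 0.4745 -0.1145  0.1618] F [ 1.14 -0.89 -0.2 ] open 0.094 q [-0.53  0.2   0.73  2.09 -0.17  0.9   0.24]
tool x [ 0.001 -0.    -1.   ] y [ 0.999 -0.047  0.001] z [-0.047 -0.999  0.   ]
d world cm [ -3.81  -4.7  -12.08] d tool cm [12.08 -3.6   4.87]
rotvec [ 0.005  0.    -0.001]
side crop off 170 143 tcp px [753. -86.]
top crop off 235 102 tcp px [689. 582.]
```

View pics/r2_side.png

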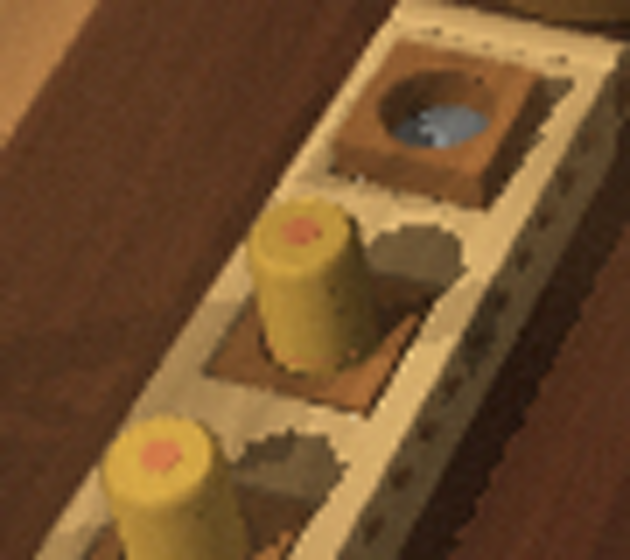

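Both flush and upright. Now the third.

Emit:
{"op": "play_rows", "data": {"targets": [{"dp": [1, -2, 2.5], "rotation": [0.005, 0, 0]}, {"dp": [2.0, -1.6, 2.3], "rotation": [0, 0, 0]}, {"dp": [2.5, 0, 0], "rotation": [0, 0, 0]}, {"dp": [1.5, 0, 0], "rotation": [0, 0, 0]}, {"dp": [0, 0, 0], "rotation": [0, 0, 0]}, {"dp": [0, 0, 0], "rotation": [0, 0, 0]}]}}

```text
t: 17.1
tool_pos: [0.4467, -0.1554, 0.0905]
orientation: [0.492, 0.512, 0.487, -0.508]
force: [-0.4, -0.2, 1.7]
opening: 0.094
```

```bash
python3 go.py 0.4364 -0.1615 0.041 -3; python3 look.py g3 0.4364 -0.1615
```

```text
t 17.1 p [ 0.4467 -0.1554  0.0905] F [-0.35 -0.22  1.7 ] open 0.094 q [-0.39  0.3   0.7   2.19 -0.29  0.73  0.45]
tool x [ 0.008 -0.002 -1.   ] y [ 0.999 -0.041  0.008] z [-0.041 -0.999  0.002]
d world cm [-1.03 -0.61 -4.95] d tool cm [ 4.94 -1.04  0.64]
rotvec [ 0.011  0.002 -0.008]
side crop off 253 110 tcp px [290. 250.]
top crop off 305 171 tcp px [308. 239.]
```

View pics/g3_side.png

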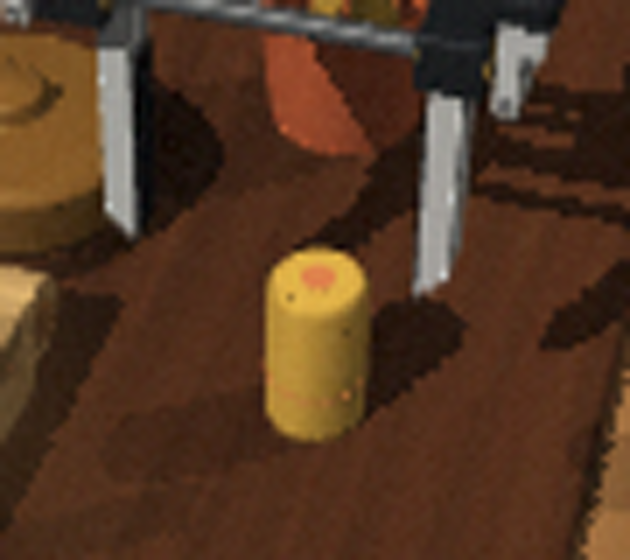

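Emit:
{"op": "play_rows", "data": {"targets": [{"dp": [0.5, -1.0, 0.6], "rotation": [0.011, 0.002, -0.008]}, {"dp": [1.5, 0, 0], "rotation": [0, 0, 0]}, {"dp": [1.5, -0.1, 0], "rotation": [0, 0, 0]}, {"dp": [0, 0, 0], "rotation": [0, 0, 0]}, {"dp": [0, 0, 0], "rotation": [0, 0, 0]}]}}

```text
t: 17.62
tool_pos: [0.4376, -0.1609, 0.0581]
orientation: [0.489, 0.514, 0.486, -0.51]
force: [0.9, 0.4, 0.7]
opening: 0.0942
```

```bash
python3 go.py 0.4364 -0.1615 0.041 -3
```

```text
t 17.62 p [ 0.4376 -0.1609  0.0581] F [0.94 0.35 0.7 ] open 0.0942 q [-0.34  0.35  0.66  2.23 -0.35  0.66  0.52]
tool x [ 0.006  0.001 -1.   ] y [ 0.999 -0.05   0.006] z [-0.05  -0.999 -0.002]
d world cm [-0.12 -0.06 -1.71] d tool cm [ 1.71 -0.13  0.07]
rotvec [ 0.002 -0.002 -0.006]
```

Emit:
{"op": "play_rows", "data": {"targets": [{"dp": [0.9, -0.15, 0.05], "rotation": [0, -0.002, -0.006]}, {"dp": [0.7, 0, 0], "rotation": [0, 0, 0]}, {"dp": [0, 0, 0], "rotation": [0, 0, 0]}, {"dp": [0, 0, 0], "rotation": [0, 0, 0]}]}}

```text
t: 17.95
tool_pos: [0.4371, -0.1615, 0.0427]
orientation: [0.488, 0.513, 0.487, -0.512]
force: [-0.2, -0.2, 0.3]
opening: 0.094
```

```bash
python3 go.py 0.4364 -0.1615 0.041 -3
```

```text
t 17.95 p [ 0.4371 -0.1615  0.0427] F [-0.24 -0.21  0.29] open 0.094 q [-0.31  0.38  0.63  2.23 -0.38  0.63  0.55]
tool x [ 0.002 -0.    -1.   ] y [ 0.999 -0.05   0.002] z [-0.05  -0.999  0.   ]
d world cm [-0.07 -0.   -0.17] d tool cm [ 0.17 -0.07  0.01]
rotvec [ 0.002  0.    -0.002]
```

Emit:
{"op": "play_rows", "data": {"targets": [{"dp": [0, 0, 0], "rotation": [0, 0, 0]}, {"dp": [0, 0, 0], "rotation": [0, 0, 0]}, {"dp": [0, 0, 0], "rotation": [0, 0, 0]}, {"dp": [0, 0, 0], "rotation": [0, 0, 0]}, {"dp": [0, 0, 0], "rotation": [0, 0, 0]}, {"dp": [0, 0, 0], "rotation": [0, 0, 0]}, {"dp": [0, 0, 0], "rotation": [0, 0, 0]}, {"dp": [0, 0, 0], "rotation": [0, 0, 0]}], "gripper": 2.5}}

```text
t: 18.62
tool_pos: [0.4378, -0.1615, 0.0437]
orientation: [0.488, 0.513, 0.486, -0.511]
force: [-0.3, -0.2, 0.2]
opening: 0.0444
```

Emit:
{"op": "play_rows", "data": {"targets": [{"dp": [0, 0, 0], "rotation": [0, 0, 0]}, {"dp": [0, 0, 0], "rotation": [0, 0, 0]}, {"dp": [0, 0, 0], "rotation": [0, 0, 0]}]}}

```text
t: 18.87
tool_pos: [0.4376, -0.1615, 0.0437]
orientation: [0.488, 0.513, 0.486, -0.512]
force: [0.4, 0.5, -0.1]
opening: 0.0358
```

Emit:
{"op": "play_rows", "data": {"targets": [{"dp": [-2, 0, 0], "rotation": [0, 0, 0]}, {"dp": [-4, 0, 0], "rotation": [0, 0, 0]}, {"dp": [-4, 0, 0], "rotation": [0, 0, 0]}, {"dp": [-1.5, 0, 0], "rotation": [0, 0, 0]}, {"dp": [0, 0, 0], "rotation": [0, 0, 0]}, {"dp": [0, 0, 0], "rotation": [0, 0, 0]}]}}

```text
t: 19.37
tool_pos: [0.4355, -0.1621, 0.1618]
orientation: [-0.487, -0.512, -0.487, 0.513]
force: [0.6, -0.1, -1.1]
opening: 0.0361
```

```bash
python3 weigh.py; python3 go.py 0.5852 -0.1045 0.12 -3
```

```text
mean [ 0.19 -0.03 -1.24] sd [0.6  0.54 0.45] z [-0.9 -0.3 -1.  -1.2 -1.6 -1.1 -2.  -1.8 -1.7 -1.1 -1.3 -0.9] t 19.9667 open 0.03587636594457064
t 19.97 p [ 0.4349 -0.1625  0.1613] F [ 0.66 -0.9  -0.87] open 0.0359 q [-0.49  0.16  0.79  2.14 -0.14  0.9   0.33]
tool x [-0.004 -0.002 -1.   ] y [ 0.999 -0.052 -0.003] z [-0.052 -0.999  0.002]
d world cm [15.03  5.8  -4.13] d tool cm [ 4.06 14.72 -6.59]
rotvec [-0.     0.002  0.003]
```

Emit:
{"op": "play_rows", "data": {"targets": [{"dp": [0, 3.4, -1.5], "rotation": [0, 0, 0]}, {"dp": [0, 3.7, -1.65], "rotation": [0, 0, 0]}, {"dp": [0, 3.5, -1.6], "rotation": [0, 0, 0]}, {"dp": [1, 3.2, -1.4], "rotation": [0, 0, 0]}, {"dp": [0, 0, 0], "rotation": [0, 0, 0]}, {"dp": [0, 0, 0], "rotation": [0, 0, 0]}]}}

```text
t: 20.47
tool_pos: [0.5817, -0.1052, 0.1487]
orientation: [-0.485, -0.513, -0.488, 0.514]
force: [-0.5, -0.6, -0.6]
opening: 0.036
```

```bash
python3 go.py 0.5852 -0.1045 0.105 -3
```

```text
t 20.47 p [ 0.5817 -0.1052  0.1487] F [-0.53 -0.56 -0.56] open 0.036 q [-0.47  0.42  0.69  1.88 -0.33  0.96  0.32]
tool x [-0.003  0.001 -1.   ] y [ 0.999 -0.053 -0.003] z [-0.053 -0.999 -0.001]
d world cm [ 0.35  0.07 -4.37] d tool cm [ 4.36  0.36 -0.08]
rotvec [-0.001 -0.001  0.003]
```

Emit:
{"op": "play_rows", "data": {"targets": [{"dp": [1.5, 0.3, -0.05], "rotation": [0, 0, 0.003]}, {"dp": [1.7, 0, 0], "rotation": [0, 0, 0]}, {"dp": [1.1, 0, 0], "rotation": [0, 0, 0]}, {"dp": [0, 0, 0], "rotation": [0, 0, 0]}, {"dp": [0, 0, 0], "rotation": [0, 0, 0]}]}}

```text
t: 20.88
tool_pos: [0.5839, -0.1051, 0.1038]
orientation: [-0.486, -0.513, -0.487, 0.513]
force: [-0.1, -0.1, -0.7]
opening: 0.0359
```

```bash
python3 go.py 0.5852 -0.1045 0.098 -3
```

```text
t 20.88 p [ 0.5839 -0.1051  0.1038] F [-0.09 -0.14 -0.69] open 0.0359 q [-0.43  0.48  0.66  1.91 -0.38  0.87  0.36]
tool x [-0.001  0.001 -1.   ] y [ 0.999 -0.053 -0.001] z [-0.053 -0.999 -0.001]
d world cm [ 0.13  0.06 -0.58] d tool cm [ 0.58  0.13 -0.06]
rotvec [-0.001 -0.001  0.001]
```

Emit:
{"op": "play_rows", "data": {"targets": [{"dp": [0.4, 0.08, -0.07], "rotation": [0, 0, 0]}, {"dp": [0, 0, 0], "rotation": [0, 0, 0]}, {"dp": [0, 0, 0], "rotation": [0, 0, 0]}]}}

```text
t: 21.13
tool_pos: [0.5848, -0.1049, 0.1013]
orientation: [0.486, 0.514, 0.486, -0.513]
force: [0.8, -0.1, -1.9]
opening: 0.0357
```

```bash
python3 go.py 0.585 -0.1043 0.09 -3; python3 look.py p3 0.585 -0.1043
```

```text
t 21.13 p [ 0.5848 -0.1049  0.1013] F [ 0.85 -0.09 -1.89] open 0.0357 q [-0.43  0.48  0.65  1.91 -0.38  0.87  0.37]
tool x [ 0.001  0.001 -1.   ] y [ 0.999 -0.054  0.001] z [-0.054 -0.999 -0.001]
d world cm [ 0.02  0.06 -1.13] d tool cm [ 1.13  0.01 -0.06]
rotvec [-0.002 -0.001 -0.001]
side crop off 186 116 tcp px [316. 213.]
top crop off 277 105 tcp px [335. 257.]
```

View pics/p3_side.png

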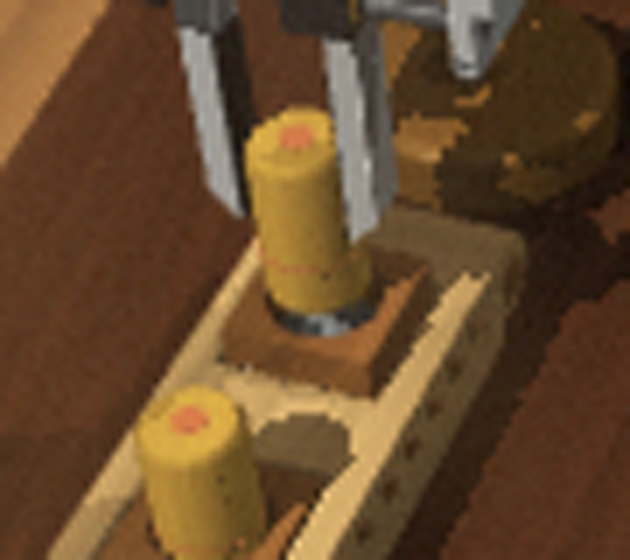

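Emit:
{"op": "play_rows", "data": {"targets": [{"dp": [0.5, 0, -0.05], "rotation": [0, 0, 0]}, {"dp": [0.3, 0, 0], "rotation": [0, 0, 0]}, {"dp": [0, 0, 0], "rotation": [0, 0, 0]}]}}

```text
t: 21.48
tool_pos: [0.5852, -0.1043, 0.0937]
orientation: [0.486, 0.514, 0.486, -0.512]
force: [-1.6, 0.1, 2.8]
opening: 0.0357
```

Emit:
{"op": "play_rows", "data": {"targets": [{"dp": [0.3, 0, 0], "rotation": [0, 0, 0]}, {"dp": [0.2, 0, 0], "rotation": [0, 0, 0]}]}}

```text
t: 21.65
tool_pos: [0.5852, -0.1043, 0.0889]
orientation: [0.486, 0.514, 0.486, -0.512]
force: [-3.0, 0.8, 4.5]
opening: 0.0361
```

```bash
python3 go.py 0.585 -0.1043 0.085 -3
```

```text
t 21.65 p [ 0.5852 -0.1043  0.0889] F [-3.05  0.84  4.46] open 0.0361 q [-0.42  0.5   0.64  1.92 -0.4   0.85  0.38]
tool x [ 0.002  0.002 -1.   ] y [ 0.999 -0.054  0.002] z [-0.054 -0.999 -0.002]
d world cm [-0.02 -0.   -0.39] d tool cm [ 0.39 -0.02  0.  ]
rotvec [-0.001 -0.002 -0.002]
```

```bash
python3 look.py p3b 0.585 -0.1043
```

```text
side crop off 186 116 tcp px [318. 242.]
top crop off 277 105 tcp px [329. 268.]
```

View pics/p3b_side.png

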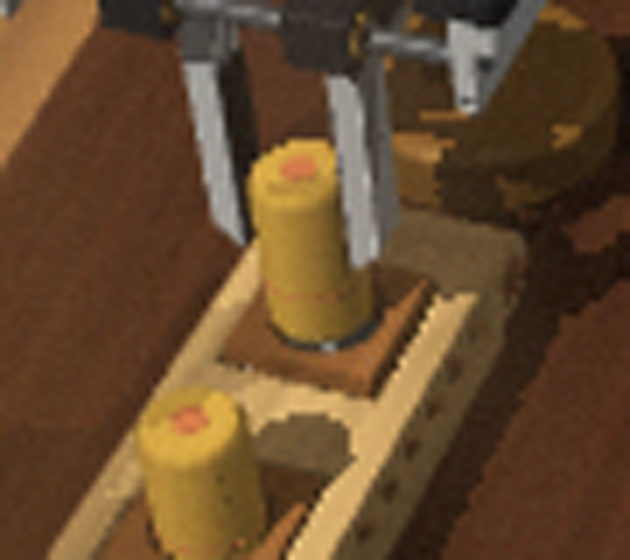

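Emit:
{"op": "play_rows", "data": {"targets": [{"dp": [-0.25, 0, 0], "rotation": [0, 0, 0]}, {"dp": [0, -0.13, -0.1], "rotation": [0, 0, 0]}, {"dp": [0, 0, 0], "rotation": [0, 0, 0]}]}}

```text
t: 22.0
tool_pos: [0.5839, -0.1032, 0.0914]
orientation: [0.486, 0.514, 0.486, -0.512]
force: [-0.3, -0.6, -1.6]
opening: 0.0354
```

```bash
python3 go.py 0.584 -0.1034 0.085 -3; python3 look.py p3c 0.585 -0.1043
```

```text
t 22.0 p [ 0.5839 -0.1032  0.0914] F [-0.26 -0.59 -1.58] open 0.0354 q [-0.43  0.49  0.65  1.92 -0.39  0.85  0.37]
tool x [ 0.002  0.002 -1.   ] y [ 0.999 -0.054  0.002] z [-0.054 -0.999 -0.002]
d world cm [ 0.01 -0.02 -0.64] d tool cm [0.64 0.01 0.02]
rotvec [-0.002 -0.002 -0.002]
side crop off 186 116 tcp px [320. 240.]
top crop off 277 105 tcp px [326. 269.]
```

View pics/p3c_side.png

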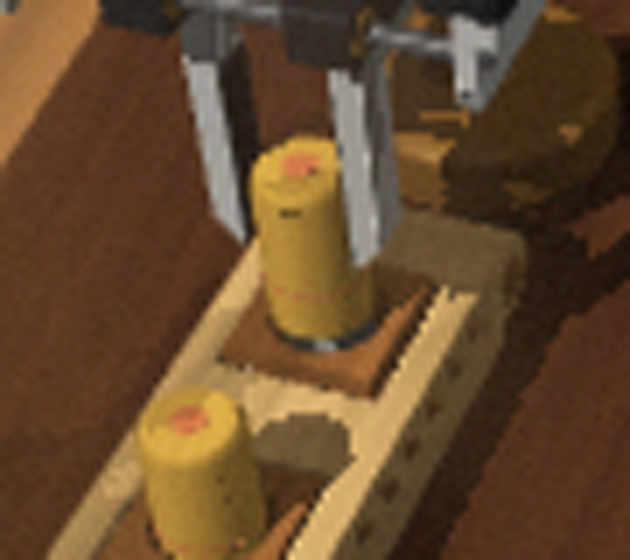

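Emit:
{"op": "play_rows", "data": {"targets": [{"dp": [0.3, 0, 0], "rotation": [0, 0, 0]}, {"dp": [0.15, 0, 0], "rotation": [0, 0, 0]}]}}

```text
t: 22.27
tool_pos: [0.5842, -0.1033, 0.0869]
orientation: [0.487, 0.514, 0.486, -0.512]
force: [-2.0, -0.0, 1.0]
opening: 0.036
```

Emit:
{"op": "play_rows", "data": {"targets": [{"dp": [0.2, 0, 0], "rotation": [0, 0, 0]}]}}

```text
t: 22.35
tool_pos: [0.5841, -0.1034, 0.0847]
orientation: [0.486, 0.514, 0.486, -0.512]
force: [-1.6, -1.2, -0.9]
opening: 0.0355
```

Emit:
{"op": "play_rows", "data": {"targets": [{"dp": [0.25, 0, 0], "rotation": [0, 0, 0]}, {"dp": [0.15, 0, 0], "rotation": [0, 0, 0]}]}}

```text
t: 22.52
tool_pos: [0.5837, -0.1034, 0.0799]
orientation: [0.486, 0.514, 0.486, -0.513]
force: [-0.8, 0.7, -0.7]
opening: 0.036
```

```bash
python3 look.py p3d 0.585 -0.1043
```

```text
side crop off 186 116 tcp px [325. 265.]
top crop off 277 105 tcp px [323. 281.]
```

View pics/p3d_side.png

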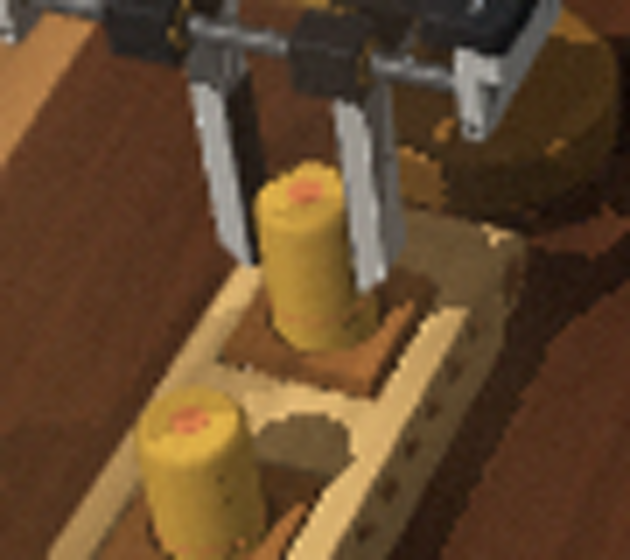

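Emit:
{"op": "play_rows", "data": {"targets": [{"dp": [0.3, 0, 0], "rotation": [0, 0, 0]}, {"dp": [0.15, 0, 0], "rotation": [0, 0, 0]}]}}

```text
t: 22.78
tool_pos: [0.5837, -0.1034, 0.0753]
orientation: [0.486, 0.514, 0.486, -0.513]
force: [-1.9, -0.2, -0.6]
opening: 0.0355
```

Emit:
{"op": "play_rows", "data": {"targets": [{"dp": [0.2, 0, 0], "rotation": [0, 0, 0]}, {"dp": [0.1, 0, 0], "rotation": [0, 0, 0]}]}}

```text
t: 22.95
tool_pos: [0.5836, -0.1034, 0.0718]
orientation: [0.486, 0.514, 0.486, -0.513]
force: [-1.6, -0.0, 0.2]
opening: 0.0356
```

Emit:
{"op": "play_rows", "data": {"targets": [{"dp": [0.15, 0, 0], "rotation": [0, 0, 0]}, {"dp": [0.1, 0, 0], "rotation": [0, 0, 0]}]}}

```text
t: 23.12
tool_pos: [0.5837, -0.1034, 0.0693]
orientation: [0.486, 0.514, 0.486, -0.513]
force: [-3.1, 1.1, 4.4]
opening: 0.0358
```

Emit:
{"op": "play_rows", "data": {"targets": [{"dp": [0.15, 0, 0], "rotation": [0, 0, 0]}, {"dp": [0.1, 0, 0], "rotation": [0, 0, 0]}]}}

```text
t: 23.28
tool_pos: [0.5837, -0.1034, 0.0669]
orientation: [0.486, 0.514, 0.487, -0.513]
force: [-3.4, -0.1, 5.3]
opening: 0.0358
```

Emit:
{"op": "play_rows", "data": {"targets": [{"dp": [0.1, 0, 0], "rotation": [0, 0, 0]}]}}

```text
t: 23.37
tool_pos: [0.5837, -0.1034, 0.066]
orientation: [0.486, 0.514, 0.487, -0.512]
force: [-3.4, 1.0, 4.6]
opening: 0.0355
```

Emit:
{"op": "play_rows", "data": {"targets": [{"dp": [0.1, 0, 0], "rotation": [0, 0, 0]}]}}

```text
t: 23.45
tool_pos: [0.5837, -0.1034, 0.065]
orientation: [0.486, 0.514, 0.487, -0.512]
force: [-2.6, 0.1, 4.0]
opening: 0.036
```

Emit:
{"op": "play_rows", "data": {"targets": [{"dp": [0.1, 0, 0], "rotation": [0, 0, 0]}]}}

```text
t: 23.53
tool_pos: [0.5837, -0.1034, 0.0641]
orientation: [0.486, 0.514, 0.487, -0.512]
force: [-4.9, 1.8, 10.6]
opening: 0.0355
```

Emit:
{"op": "play_rows", "data": {"targets": [{"dp": [0.08, 0, 0], "rotation": [0, 0, 0]}]}}

```text
t: 23.62
tool_pos: [0.5838, -0.1034, 0.0635]
orientation: [0.486, 0.514, 0.487, -0.512]
force: [-6.3, 0.8, 14.0]
opening: 0.0357
```

Stop reached (~15 N). Relax, release, retreat.

Emit:
{"op": "play_rows", "data": {"targets": [{"dp": [-0.15, 0, 0], "rotation": [0, 0, 0]}]}}

```text
t: 23.7
tool_pos: [0.5837, -0.1034, 0.0649]
orientation: [0.486, 0.514, 0.487, -0.512]
force: [-2.9, 0.8, 3.1]
opening: 0.0357
```

Emit:
{"op": "play_rows", "data": {"targets": [{"dp": [0, 0, 0], "rotation": [0, 0, 0]}, {"dp": [0, 0, 0], "rotation": [0, 0, 0]}, {"dp": [0, 0, 0], "rotation": [0, 0, 0]}, {"dp": [0, 0, 0], "rotation": [0, 0, 0]}], "gripper": 6.5}}

```text
t: 24.03
tool_pos: [0.5847, -0.1035, 0.0649]
orientation: [0.487, 0.515, 0.486, -0.512]
force: [0.6, 0.8, 0.1]
opening: 0.0589
```

Emit:
{"op": "play_rows", "data": {"targets": [{"dp": [-1.5, 0, 0], "rotation": [0, 0, 0]}, {"dp": [-4, 0, 0], "rotation": [0, 0, 0]}, {"dp": [-4, 0, 0], "rotation": [0, 0, 0]}, {"dp": [-2, -3, 0], "rotation": [0, 0, 0]}, {"dp": [0, -3.8, 0], "rotation": [0, 0, 0]}, {"dp": [0, -3.8, 0], "rotation": [0, 0, 0]}, {"dp": [0, -1.5, 0], "rotation": [0, 0, 0]}, {"dp": [0, 0, 0], "rotation": [0, 0, 0]}]}}

```text
t: 24.7
tool_pos: [0.46, -0.0976, 0.1821]
orientation: [0.487, 0.514, 0.486, -0.512]
force: [0.7, -1.1, -0.5]
opening: 0.065
```

Run:
```python
from h import *
a=vision.read_camera("side")[:,:,::-1]; b=vision.read_camera("top")[:,:,::-1]
cv2.imwrite("pics/end_side.png",cv2.resize(a[90:310,120:340],None,fx=2.7,fy=2.7,interpolation=cv2.INTER_CUBIC))
cv2.imwrite("pics/end_top.png",b); s=telemetry.read_state(); print(s["t"],s["tool_pos"],s["force"])
```

```text
24.8 [ 0.46263631 -0.09761603  0.18234311] [-0.03538049  0.46932324  0.45965027]
```

View pics/end_side.png

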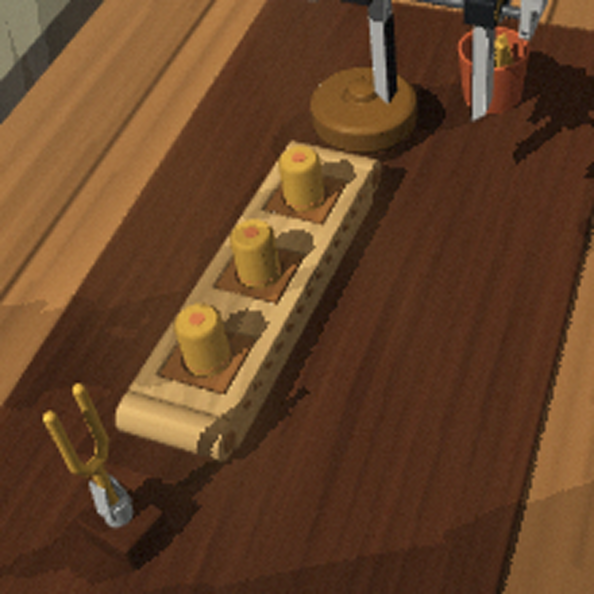

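View pics/end_top.png

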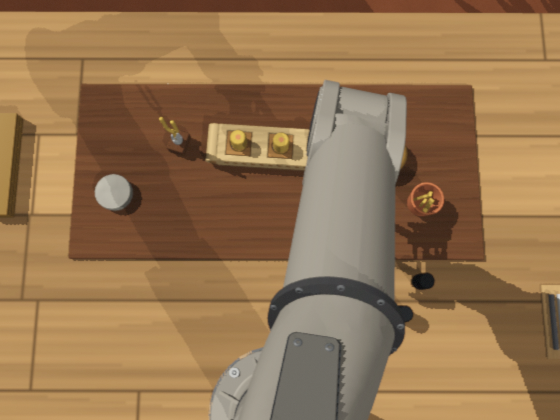

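```bash
python3 -c "
from rig import ctrl; print(ctrl.hand_in())"
```

```text
the job is handed in; nothing more can be done
None
```

All three weights are in their sockets, pressed down to the stop and released, and the job was handed in at about 25 s of the 64 s allowed. No verdict was reported.

| Weight's starting place (fork on the left) | Measured lift | Identified as | Placed in |
|---|---|---|---|
| Left | 4.1 N | Solid | End socket beside the fork |
| Middle | 2.8 N | Stone-cored | Middle socket |
| Right | 1.2 N | Hollow | End socket beside the gong |

- **Pressing:** each socket slid at about the expected 6.5 N drag. The force then rose to about 15–18 N at the stop, under the 35 N limit. The foot height worked out from the arm at the stop agreed within about 1 mm across the three sockets.
- **One retry:** the hollow weight first touched the rim of its socket at about 6 N and pushed the socket down a little. I lifted it, shifted it about 1 mm and it went in cleanly.
- **Last pictures:** the side view shows three upright weights with the sockets flush, and the gripper clear of all of them. The fork, cup and whetstone are where they were, and the gong looks unmoved.
- **Not fully checked:** in the last top view the arm hides the gong and the gong-side socket, so those two were seen only from the side. The 2.8 N reading is slightly above the expected 2.2–2.7 N for the stone-cored weight, but single readings scatter by about 0.4 N.

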